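# Vent the clay extruder and strip its mandrel

## Task

Vent the bench extruder before stripping it: push the spring-centred valve lever well over, close to its stop, towards the brass silencer (never towards the hose side), hold it there for a good two seconds and let it come back to centre by itself. Then take the mandrel by its wooden grip, draw it straight out of the sloping sleeve until it is clear, and lay it (do not drop it) in the empty pair of V notches of the plywood cradle, the middle of its steel shaft about midway between the two boards, collar and grip beyond the boards. Let go, and leave the other things on the bench where they are.

Things in the scene. Friction and masses are not known exactly. Their poses are not given: they have to be found in the camera images.
- valve: Fixed bench valve: steel foot 115 x 130 mm (x, y), aluminium block to 62 mm high, black round gauge on its +x face. Origin: centre of the underside; z up. The ribbed brass silencer (25 mm dia, 42 mm long, reaching y = +88 mm, 36 mm high) is on its +y side, the black hose on its -y side. Two guard hoops of 8 mm bar stand at x = +-34 mm, y -50 to +50 mm, up to 104 mm high. The lever rises between them from a pivot at (0, 0, 65 mm), axis along x.
- valve_lever (a joint): Lever angle in rad, 0 upright (centred), positive leaning to the valve's +y side (silencer), stops at +-0.6. A spring of 1.6 N m/rad recentres it (about 9 N at the grip at 0.5 rad), without overshoot.
- lever_grip (a point): Middle of the lever's upright black grip (cylinder 22 mm dia, 55 mm long), 85 mm from the pivot; the grip spans 55 to 110 mm from the pivot, so 120 to 175 mm above the table when upright. z runs up along the lever.
- extruder: Fixed air-driven bench extruder: steel foot 120 mm wide in y, x -155 to +95 mm; an aluminium barrel (86 mm flanges) slopes up towards +x at 30 degrees above level. Origin on the table; z up. The sleeve's mouth is at (90, 0, 175 mm), bore along (0.866, 0, 0.5). The barrel's low end reaches x = -120 mm; nothing but the mandrel stands beyond the mouth.
- sleeve: Fixed steel die sleeve, a 44 x 44 mm block 113 mm long on the extruder with a bore for the 14 mm shaft, 1 mm clearance all round. Origin: centre of the mouth; z points out along the bore (up and away, 30 degrees above level), y level.
- mandrel: Loose mandrel, 0.15 to 0.31 kg: steel shaft 14 mm dia, 110 mm long; collar 26 mm dia, 4 mm thick; neck 14 mm dia, 10 mm; wooden grip 24 mm dia, 64 mm long. Origin: middle of the shaft; z along the axis to the grip. Along z: shaft -55 to 55, collar 55 to 59, neck 59 to 69, grip 69 to 133 mm. The balance point is at about z = +20 mm. At the start it is fully home in the sleeve, collar on the mouth; the tip is clear after 55 + 55 = 110 mm of travel.
- mandrel_grip (a point): Middle of the mandrel's wooden grip (z = +101 mm on the mandrel), same axes as the mandrel.
- cradle: Fixed plywood cradle, foot 90 x 150 mm (x, y). Origin: centre of the underside; z up. Two boards 10 mm thick at x = -30 and +30 mm, each with two 90 degree V notches at y = +35 and -35 mm, V bottom 65 mm and V tops 86 mm above the table, notch mouths 41 mm wide. The -y pair holds the wooden roller, the +y pair is empty.
- cradle_slot (a point): Where the middle of the mandrel's shaft lies when it rests in the empty (+y) notches: midway between the boards, 75 mm above the table, axes as the cradle. The mandrel may lie along +x or -x.
- roller: Bystander: dark wooden roller 30 mm dia, 110 mm long, lying along the cradle's x in the -y notches. Origin: its centre.
- jar: Bystander: white lidded jar, 60 mm dia, 100 mm high, beside the valve. Origin: underside.
- vase: Bystander: tall unglazed vase, 76 mm dia, 165 mm high, near the valve's hose-side corner. Origin: underside.
- bowl: Bystander: unglazed bowl, 96 mm dia, 50 mm high, near the cradle. Origin: underside.
- cup: Bystander: terracotta cup, 66 mm dia, 75 mm high, beyond the extruder. Origin: underside.
- brush: Bystander: wooden brush 160 mm long lying on the table beside the extruder. Origin: underside.
- kidney: Bystander: wooden shaping block 90 x 45 x 12 mm lying beside the extruder. Origin: underside.
Not all that is in view belongs to the job. What is shaped like the valve but blue is not meant. Leave any purple look-alike of the mandrel alone.

How it is judged:
By the outcome, as a careful person would: the job done as asked, in the order asked, and still so for the second after the job is handed in, with the robot touching nothing.
It also fails if it takes over 64 s, if anything falls off the work surface, if the arm or the gripper's body presses on something with over 40 N, if the wrist force passes 120 N, or if a joint passes its speed limit or range.

## Robot

A 6-joint arm with a two-finger parallel gripper is mounted at the origin on the work surface. World frame = base frame: x ahead of the robot, y to its left, z up, the work surface at z = 0. Lengths are in mm, angles in rad, forces in N, time in s.
With the tool pointing down it reaches from about 375 to 975 mm from the base axis. Payload 3.8 kg.
Tool frame: the origin (TCP) lies midway between the tips of the shut fingers; the grasp point (between the pads) lies manip.hold_point_z behind it (manip.hold_point_z is the distance from the TCP to the grasp point, in mm); y points along the fingers, z is the direction in which the jaws open and shut, and the axes are right-handed (so a half turn about y gives the same grasp; the last joint's range is limited). The gripper opens to 88 mm and grips with 3 to 60 N. Pads are 18 mm wide; open, the fingers measure 123 mm over their backs; the gripper's body (75 mm by 187 mm) begins 45 mm behind the grasp point.
Start: joints at [-1.372, 0.264, 1.604, -0, 1.274, -0.037], TCP at [157.689, -656.317, 238.706] pointing down, gripper open.
Joint ranges: [-2.63, 2.63], [-0.94, 2.18], [0.31, 2.57], [-1.31, 4.45], [0, 2.66], [-2.55, 2.55]. Speed limits (rad/s): [2.57, 2.57, 3.14, 3.14, 3.14, 3.14].

## Interface

Orientations are given as a unit quaternion [w, x, y, z].
In Python, from plant import get_state, snapshot, get_calibration, ticket, recognise, regions_of, landmark_of, manip gives the robot as it stands. The module is installed in compiled form; this text tells all that it offers.
- The arm moves only by the tool move_arm, never from a script. Its argument "commands" is a list of rows, each an object of numbers: "tx", "ty", "tz": the shift along the world's x, y, z in m; "wx", "wy", "wz": the turn, a rotation vector about the world's x, y, z in degrees. In form: [{"tx": .., "ty": .., "tz": .., "wx": .., "wy": .., "wz": ..}, ...]. A call has exactly 5 rows; each row is the pose to reach, as a shift and turn from the pose measured when the call began; what a row does not reach only later rows make up. A row lasts 1/12 s, in which the tool goes at most 41.7 mm and 7.16 degrees, less where a joint would pass 70% of its speed; a pose out of reach is approached as far as the arm can. A call with a gripper value outside its range is refused whole. "fingers" is the closure in counts, from 0 (fully open) to 255 (shut), set as the call begins (left out, the last holds). The fingers move at their own pace and stop on an object; "newtons" is the grip in N (left out, the last holds). Time passes only in rows, so rows that repeat a pose let the fingers close, or fill a call up. It gives the time, the measured TCP pose, the force and the opening at its end, in the units of the state.
- get_state(): the state, without advancing time (a new reading comes with each control period).
- snapshot(name): name is "scene" or "top" or "wrist"; returns the picture (400x640x3 uint8, red, green, blue); there is no depth.
- get_calibration(name): a dict with "intrinsics" (3x3 intrinsics, pixels), "T" (4x4, takes a point from camera to world coordinates). Camera axes: x right, y down, z forward; pixel columns grow to the right and rows downward; lengths in mm; the calibration is good to about 2 mm. A picture is of the moment at which its call begins: read the wrist's pose just before it. get_calibration takes no time and is no camera call; for the wrist camera it gives the pose at the moment of the call.
- ticket.sign_off(): hands the job in, once; it reports no verdict.
Trained networks look in the newest picture that a camera, given by its name, has taken for a name from the list of things; names that differ only in an ending like _2 or _b are one class to them, and where a whole thing is asked for, a point or a joint stands for the part that bears it (a point fixed in the world has none). Each returns a list of dicts, best first, with "confidence" (0 to 1); they miss things now and then, are a little off and sometimes report something else, mostly with a low value. They report only what shows in the picture. A call takes as long as a camera call. They do not tell look-alikes from the thing itself.
- recognise(camera, label): "position" ([row, column] in pixels, amid what is visible of it).
- regions_of(camera, label): "pixels" (400x640 bool, what is visible of it) and "position" ([row, column] in pixels, amid what is visible of it).
- landmark_of(camera, label): "position" ([row, column] in pixels: a listed point, or the origin of a listed thing).
The state is a dict: "t": time; "joints": joint angles; "qvel": joint speeds; "tau": joint torques, N m; "tool_pos": TCP position; "tcp_rot": TCP orientation; "ft_force": force on the tool from outside, world axes, zero at the start; "torque": the same for the moment, N m; "gripper_width": finger opening in mm.
Only numpy, scipy, OpenCV 4.12 (cv2) and the standard library are available. Lean on these libraries where they do the work, as an engineer would, in place of code of your own. Each camera call takes 0.05 s, during which the arm holds its last target. There are 200 camera calls.

## Working session

There is one attempt and no reset: what is moved stays moved. The work goes in short steps, Python scripts to look and compute and a tool call to move; the robot and the scene stay as the last step left them, time stands still between calls to the robot, and variables do not carry over. Pictures are saved under pics/ and viewed, about 8 in all and at most 12, crops included, and the job is handed in when it is done.

Besides the shell and the picture viewer there is one more tool, called in YAML: its name, and indented under it one key for each argument. move_arm: Moves the arm, as the interface text tells. Its arguments: {"type":"object","properties":{"commands":{"type":"array"},"fingers":{"type":"number"},"newtons":{"type":"number"}},"required":["commands"]}

```bash
mkdir -p pics; ls
cat > h.py <<'E'
import numpy as np,cv2
from plant import *
from scipy.spatial.transform import Rotation as R
def shot(c,name):
    im=snapshot(c); cv2.imwrite(f'pics/{name}.png',im[:,:,::-1]); return im
def ray(c,rc):
    k=get_calibration(c); T=np.array(k['T']);K=np.array(k['intrinsics'])
    d=T[:3,:3]@np.linalg.solve(K,[rc[1],rc[0],1]); return T[:3,3],d/np.linalg.norm(d)
def onz(c,rc,z):
    o,d=ray(c,rc); return o+d*(z-o[2])/d[2]
def tri(a,b):
    (o1,d1),(o2,d2)=a,b
    A=np.stack([d1,-d2],1); s=np.linalg.lstsq(A,o2-o1,rcond=None)[0]
    p,q=o1+s[0]*d1,o2+s[1]*d2; return (p+q)/2,np.linalg.norm(p-q)
def proj(c,p):
    k=get_calibration(c); T=np.linalg.inv(k['T']); q=np.array(k['intrinsics'])@(T[:3,:3]@p+T[:3,3]); return q[[1,0]]/q[2]
E
python3 - <<'E'
from h import *
np.set_printoptions(precision=1,suppress=True)
s=get_state();print(s);print(manip.hold_point_z)
for c in('scene','top'):
    shot(c,c+'1'); k=get_calibration(c);print(c,np.array(k['T'])[:3,3])
    for l in ['valve','lever_grip','extruder','sleeve','mandrel','mandrel_grip','cradle','cradle_slot','roller','jar','vase','bowl','cup']:
        print(c,l,[(np.round(x['position']).tolist(),round(x['confidence'],2)) for x in landmark_of(c,l)])
E
```

```text
pics
{'t': 0.0, 'joints': array([-1.4,  0.3,  1.6,  0. ,  1.3, -0. ]), 'qvel': array([-0.,  0., -0.,  0.,  0., -0.]), 'tau': array([  0. , -50.2, -35.7,   0.1,   0. ,  -0. ]), 'tool_pos': array([ 157.6, -655.6,  237.4]), 'tcp_rot': array([ 0.1, -0.1,  0.7, -0.7]), 'ft_force': array([-0.2, -0.6,  0.4]), 'torque': array([ 0., -0., -0.]), 'gripper_width': 88.48439204363332}
18.700000000000003
scene [1660.5  235.9  997.1]
scene valve [([220.0, 236.0], 0.94), ([179.0, 260.0], 0.77)]
scene lever_grip [([223.0, 416.0], 0.73), ([146.0, 259.0], 0.66), ([184.0, 238.0], 0.51)]
scene extruder [([242.0, 329.0], 0.58)]
scene sleeve [([208.0, 335.0], 0.77), ([186.0, 237.0], 0.61)]
scene mandrel [([208.0, 332.0], 0.65), ([292.0, 439.0], 0.58)]
scene mandrel_grip [([278.0, 403.0], 0.96), ([212.0, 338.0], 0.65)]
scene cradle [([243.0, 403.0], 0.55)]
scene cradle_slot [([222.0, 418.0], 0.57)]
scene roller [([223.0, 396.0], 0.73)]
scene jar [([204.0, 242.0], 0.56)]
scene vase [([245.0, 204.0], 0.77)]
scene bowl [([217.0, 402.0], 0.68)]
scene cup [([299.0, 330.0], 0.57)]
top [ 340.5    5.1 1093.1]
top valve [([321.0, 416.0], 0.81), ([229.0, 409.0], 0.65)]
top lever_grip [([225.0, 425.0], 0.62), ([327.0, 436.0], 0.58), ([229.0, 411.0], 0.42), ([266.0, 421.0], 0.42), ([282.0, 222.0], 0.41)]
top extruder [([227.0, 302.0], 0.89), ([188.0, 336.0], 0.48)]
top sleeve [([183.0, 290.0], 0.97)]
top mandrel [([166.0, 187.0], 0.66)]
top mandrel_grip [([172.0, 217.0], 0.65)]
top cradle [([240.0, 218.0], 0.86), ([236.0, 199.0], 0.49), ([226.0, 302.0], 0.45)]
top cradle_slot [([238.0, 200.0], 0.94)]
top roller [([234.0, 224.0], 0.66)]
top jar [([263.0, 424.0], 0.88)]
top vase [([183.0, 430.0], 0.71), ([265.0, 420.0], 0.35)]
top bowl [([279.0, 223.0], 0.91)]
top cup [([132.0, 286.0], 0.96)]
```

Run:
```python
import cv2
a=cv2.imread('pics/scene1.png');b=cv2.imread('pics/top1.png')
cv2.imwrite('pics/sceneC.png',cv2.resize(a[110:350,160:480],None,fx=2.5,fy=2.5,interpolation=2))
cv2.imwrite('pics/topC.png',cv2.resize(b[100:360,150:470],None,fx=2.3,fy=2.3,interpolation=2))
```

```text
(no output)
```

View pics/sceneC.png

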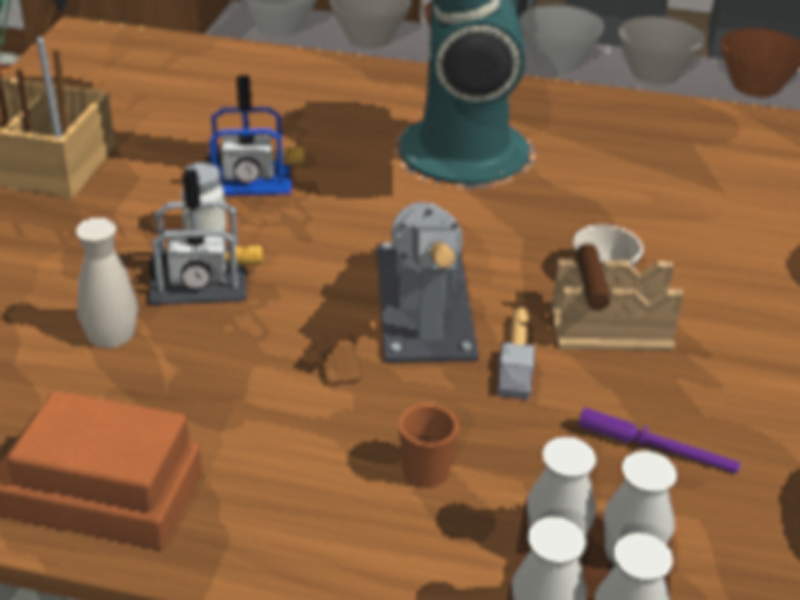

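View pics/topC.png

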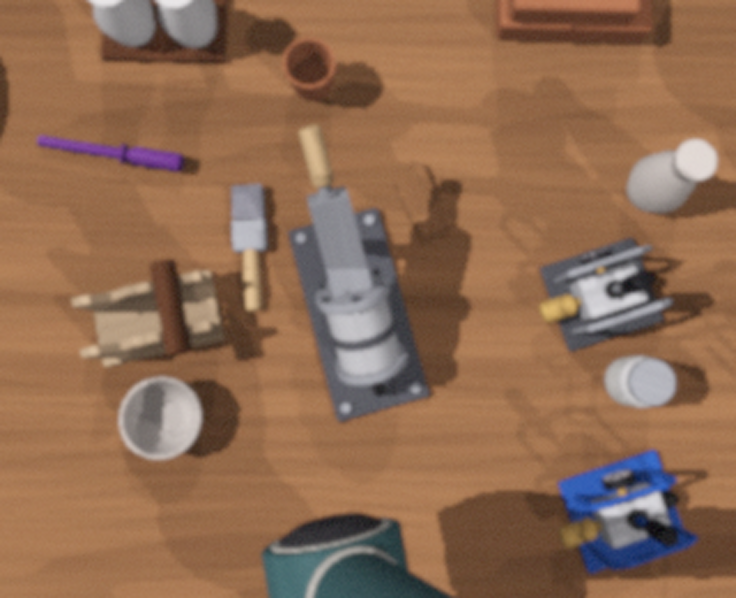

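The scene crop shows the real grey valve at (210,239) with the blue look-alike at (172,258). The wooden mandrel grip is in the extruder at (212,337) and the purple look-alike lies on the table at (285,424). The cradle is at (230,408), with its roller in the notches on the left.

Candidates in the top picture:
- **Valve:** grey (226,415), chosen, or blue (321,416).
- **Mandrel:** wooden grip (167,287), chosen, or purple (165,200). The brush handle at (221,260) could also be mistaken for it.

Next I'll measure these.

Run:
```python
from h import *
np.set_printoptions(precision=1,suppress=True)
C=lambda x,y:(100+y/2.3,150+x/2.3)
S=lambda x,y:(110+y/2.5,160+x/2.5)
s=get_state();print(R.from_quat(np.roll(s['tcp_rot'],-1)).as_matrix())
print('valve o',onz('top',(229,409),0),onz('scene',(220,236),0))
for p in [(541,268),(632,240),(575,348)]: print(' foot',onz('top',C(*p),10))
b=cv2.imread('pics/top1.png');hsv=cv2.cvtColor(b,cv2.COLOR_BGR2HSV)
m=(hsv[:,:,0]>17)&(hsv[:,:,0]<30)&(hsv[:,:,1]>120)&(hsv[:,:,2]>120);mm=np.zeros_like(m);mm[222:245,380:405]=m[222:245,380:405]
print('silencer',mm.sum(),onz('top',np.argwhere(mm).mean(0),36))
print('lever tri',tri(ray('top',C(625,290)),ray('scene',S(191,188))), tri(ray('top',(229,411)),ray('scene',(184,238))))
print('lever grip top at z147',onz('top',C(628,287),147))
print('extr o',onz('top',(227,302),0))
for p in [(290,233),(378,210),(428,395),(342,418)]: print(' foot',onz('top',C(*p),12))
print('mouth',onz('top',(183,290),175), tri(ray('top',(183,290)),ray('scene',(208,335))))
print('grip',onz('top',C(315,155),198),'ends',onz('top',C(311,128),214),onz('top',C(322,184),182))
print('cradle o',onz('top',(240,218),0),onz('scene',(243,403),0),'slot',onz('top',(238,200),75),onz('scene',(222,418),75))
print('roller',onz('top',C(163,263),86),onz('top',C(176,352),86))
print('purple end',onz('top',C(182,162),12),'vase',onz('top',(183,430),0),onz('scene',(245,204),0),'jar',onz('top',(263,424),0))
```

```text
[[-1.  -0.   0.2]
 [-0.2  0.  -1. ]
 [ 0.  -1.  -0. ]]
valve o [ 436.4 -289.9    0. ] [ 439.7 -305.4    0. ]
 foot [ 471.7 -217.3   10. ]
 foot [ 509.7 -336.7   10. ]
 foot [ 370. -259.   10.]
silencer 124 [ 419.1 -231.9   36. ]
lever tri (array([ 433.2, -290.8,  140.2]), np.float64(9.854634445118062)) (array([ 428.1, -274.4,  141. ]), np.float64(34.15075467010808))
lever grip top at z147 [ 434.8 -287.2  147. ]
extr o [438.7  28.1   0. ]
 foot [512.3 105.1  12. ]
 foot [543.9  -6.9  12. ]
 foot [310.  -72.1  12. ]
 foot [281.2  34.6  12. ]
mouth [533.6  56.4 175. ] (array([532.2,  54.9, 182.2]), np.float64(2.3270944288338065))
grip [567.9  63.5 198. ] ends [593.1  67.3 214. ] [539.7  56.2 182. ]
cradle o [398.  271.1   0. ] [416.7 268.4   0. ] slot [399.  301.3  75. ] [390.7 305.   75. ]
roller [462.8 246.   86. ] [359.1 226.   86. ]
purple end [602.9 245.9  12. ] vase [ 577.2 -358.1    0. ] [ 591.7 -356.6    0. ] jar [ 336.8 -331.8   -0. ]
```

move_arm:
  commands:
    - {"tx":0.146,"ty":0.16,"tz":0.0,"wx":0,"wy":0,"wz":5.5}
    - {"tx":0.146,"ty":0.16,"tz":0.0,"wx":0,"wy":0,"wz":5.5}
    - {"tx":0.146,"ty":0.16,"tz":0.0,"wx":0,"wy":0,"wz":5.5}
    - {"tx":0.146,"ty":0.16,"tz":0.0,"wx":0,"wy":0,"wz":5.5}
    - {"tx":0.146,"ty":0.16,"tz":0.0,"wx":0,"wy":0,"wz":5.5}
  fingers: 255
  newtons: 20

```text
t: 1.82
tool_pos: [299.0, -501.0, 238.8]
tcp_rot: [-0.117, 0.116, -0.697, 0.698]
ft_force: [0.6, -0.2, -0.7]
gripper_width: 56.9
```

move_arm:
  commands:
    - {"tx":0.13,"ty":0.14,"tz":0.0,"wx":0,"wy":0,"wz":0}
    - {"tx":0.13,"ty":0.14,"tz":0.0,"wx":0,"wy":0,"wz":0}
    - {"tx":0.13,"ty":0.14,"tz":0.0,"wx":0,"wy":0,"wz":0}
    - {"tx":0.13,"ty":0.14,"tz":0.0,"wx":0,"wy":0,"wz":0}
    - {"tx":0.13,"ty":0.14,"tz":0.0,"wx":0,"wy":0,"wz":0}

```text
t: 2.23
tool_pos: [431.0, -358.1, 239.2]
tcp_rot: [0.118, -0.117, 0.697, -0.697]
ft_force: [-0.8, 0.2, 0.1]
gripper_width: 24.0
```

Run:
```python
from h import *
np.set_printoptions(precision=1,suppress=True)
s=get_state();print(s['t'],s['tool_pos'],s['gripper_width'])
M=R.from_quat(np.roll(s['tcp_rot'],-1)).as_matrix();print(M)
k=get_calibration('wrist');print(np.array(k['T']))
shot('wrist','w1')
for l in ['valve','lever_grip']:
    print(l,[(np.round(x['position']).tolist(),round(x['confidence'],2),onz('wrist',x['position'],147 if l!='valve' else 0)) for x in landmark_of('wrist',l)])
```

```text
2.2333 [ 431.  -358.1  239.2] 24.047982493094395
[[-0.9  0.   0.3]
 [-0.3  0.  -0.9]
 [-0.  -1.   0. ]]
[[   0.3   -0.9   -0.2  493.7]
 [  -0.9   -0.3   -0.1 -336.8]
 [  -0.     0.3   -1.   385.9]
 [   0.     0.     0.     1. ]]
valve [([148.0, 271.0], 0.79, array([ 436.4, -296.5,    0. ]))]
lever_grip [([164.0, 240.0], 0.79, array([ 437.3, -294.6,  147. ]))]
```

View pics/w1.png

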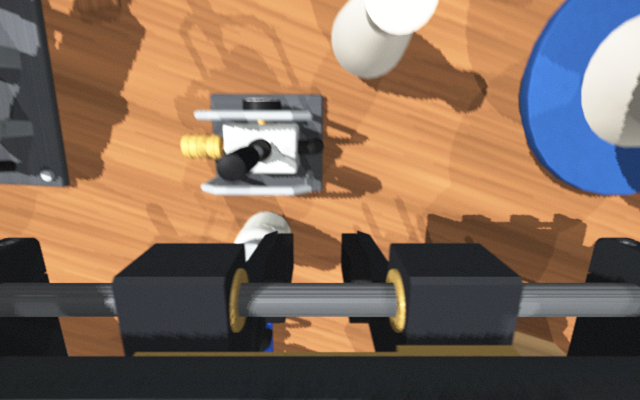

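The wrist view shows the grey valve at (148,260), brass silencer (146,202), lever grip (160,242) and vase (40,375). The valve lies at (437,-295.5), which agrees with the top camera. Now I'll come down on the hose side of the lever.

move_arm:
  commands:
    - {"tx":0.019,"ty":0.02,"tz":0.0,"wx":0,"wy":0,"wz":0}
    - {"tx":0.019,"ty":0.02,"tz":-0.03,"wx":0,"wy":0,"wz":0}
    - {"tx":0.019,"ty":0.02,"tz":-0.06,"wx":0,"wy":0,"wz":0}
    - {"tx":0.019,"ty":0.02,"tz":-0.09,"wx":0,"wy":0,"wz":0}
    - {"tx":0.019,"ty":0.02,"tz":-0.109,"wx":0,"wy":0,"wz":0}

```text
t: 2.8
tool_pos: [447.0, -339.7, 127.0]
tcp_rot: [0.117, -0.118, 0.698, -0.697]
ft_force: [0.1, -0.2, -0.5]
gripper_width: 0.4
```

Run:
```python
from h import *
s=get_state();print(s['t'],s['tool_pos'],s['gripper_width'],s['ft_force'])
y=np.array([-.292,.956,0]);x=np.array([.956,.292,0]);d=s['tool_pos']-[437,-295.5,0];print(d@x,d@y)
```

```text
2.8 [ 447.00584684 -339.67353987  127.01868001] 0.43855418349986963 [ 0.05821443 -0.23188985 -0.5177716 ]
-3.333084066824941 -45.15161138861468
```

move_arm:
  commands:
    - {"tx":-0.003,"ty":0.01,"tz":0.002,"wx":0,"wy":0,"wz":0}
    - {"tx":-0.006,"ty":0.02,"tz":0.002,"wx":0,"wy":0,"wz":0}
    - {"tx":-0.009,"ty":0.03,"tz":0.002,"wx":0,"wy":0,"wz":0}
    - {"tx":-0.012,"ty":0.038,"tz":0.002,"wx":0,"wy":0,"wz":0}
    - {"tx":-0.012,"ty":0.038,"tz":0.002,"wx":0,"wy":0,"wz":0}

```text
t: 3.22
tool_pos: [435.8, -302.2, 131.4]
tcp_rot: [-0.118, 0.118, -0.696, 0.698]
ft_force: [0.6, -4.4, -2.3]
gripper_width: 0.8
```

```bash
cat > lev.py <<'E'
from h import *
from scipy.optimize import brentq
s=get_state();print(s['t'],s['tool_pos'],s['gripper_width'],s['ft_force'])
y=np.array([-.292,.956,0]);x=np.array([.956,.292,0]);d=s['tool_pos']-[437,-295.5,0]
Y=d@y;h=s['tool_pos'][2]-65;F=-s['ft_force']@y
print('xy',d@x,Y,'F',F,'geo th',brentq(lambda t:h*np.tan(t)-11/np.cos(t)-Y-17.5,-.5,1),
 'force th',brentq(lambda t:1.6*t-F/1000*(h/np.cos(t)-11*np.tan(t))/np.cos(t)*1.0*np.cos(t)**0,-.5,1))
E
python3 lev.py
```

```text
3.2167 [ 435.79966257 -302.16240866  131.41242326] 0.8265062659212964 [ 0.60624596 -4.43190112 -2.28434223]
xy -3.092945908406218 -6.018764148291741 F 4.41392129053434 geo th 0.33512993911789485 force th 0.18380582670735926
```

move_arm:
  commands:
    - {"tx":-0.001,"ty":0.004,"tz":-0.002,"wx":0,"wy":0,"wz":0}
    - {"tx":-0.002,"ty":0.008,"tz":-0.002,"wx":0,"wy":0,"wz":0}
    - {"tx":-0.003,"ty":0.011,"tz":-0.002,"wx":0,"wy":0,"wz":0}
    - {"tx":-0.003,"ty":0.011,"tz":-0.002,"wx":0,"wy":0,"wz":0}
    - {"tx":-0.003,"ty":0.011,"tz":-0.002,"wx":0,"wy":0,"wz":0}

```text
t: 3.63
tool_pos: [434.6, -293.6, 132.2]
tcp_rot: [-0.12, 0.116, -0.693, 0.701]
ft_force: [1.0, -8.6, -1.2]
gripper_width: 0.5
```

```bash
python3 lev.py
python3 - <<'E'
from h import *
shot('wrist','w2')
im=cv2.imread('pics/w2.png');cv2.imwrite('pics/w2c.png',cv2.resize(im[:,100:500],None,fx=1.5,fy=1.5))
k=get_calibration('wrist')
o=np.array([437,-295.5,65.]);y=np.array([-.292,.956,0])
for t in(.2,.3,.4,.5,.6):
    print(t,[proj('wrist',o+r*(np.sin(t)*y+np.cos(t)*np.array([0,0,1]))).round() for r in(85,110)])
for x in landmark_of('wrist','lever_grip'):print(np.round(x['position']),x['confidence'])
E
```

```text
3.6333 [ 434.63026214 -293.59201545  132.17115993] 0.5151687765210261 [ 0.96257414 -8.57151827 -1.15429371]
0.2 [array([258., 285.]), array([286., 266.])]
0.3 [array([255., 268.]), array([282., 240.])]
0.4 [array([252., 251.]), array([276., 216.])]
0.5 [array([248., 237.]), array([270., 195.])]
0.6 [array([244., 224.]), array([262., 178.])]
[252. 258.] 0.91Traceback (most recent call last):
  File "lev.py", line 7, in <module>
    'force th',brentq(lambda t:1.6*t-F/1000*(h/np.cos(t)-11*np.tan(t))/np.cos(t)*1.0*np.cos(t)**0,-.5,1))
               ~~~~~~^^^^^^^^^^^^^^^^^^^^^^^^^^^^^^^^^^^^^^^^^^^^^^^^^^^^^^^^^^^^^^^^^^^^^^^^^^^^^^^^^^^
    r = _zeros._brentq(f, a, b, xtol, rtol, maxiter, args, full_output, disp)
ValueError: f(a) and f(b) must have different signs
```

View pics/w2c.png

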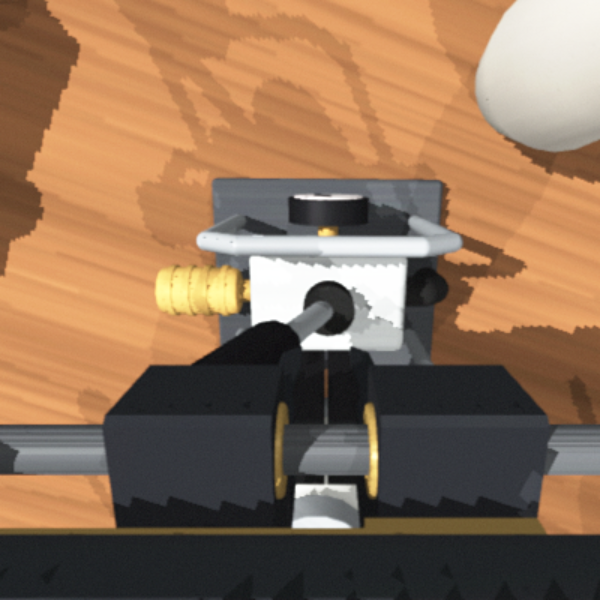

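The crop shows the lever leaning left towards the brass silencer. Both the grip position and the force put it at about 0.37 rad, so I'll push further.

move_arm:
  commands:
    - {"tx":-0.001,"ty":0.006,"tz":0,"wx":0,"wy":0,"wz":0}
    - {"tx":-0.003,"ty":0.012,"tz":0,"wx":0,"wy":0,"wz":0}
    - {"tx":-0.004,"ty":0.014,"tz":0,"wx":0,"wy":0,"wz":0}
    - {"tx":-0.004,"ty":0.014,"tz":0,"wx":0,"wy":0,"wz":0}
    - {"tx":-0.004,"ty":0.014,"tz":0,"wx":0,"wy":0,"wz":0}

```text
t: 4.15
tool_pos: [433.7, -283.1, 135.9]
tcp_rot: [-0.122, 0.114, -0.69, 0.704]
ft_force: [3.4, -8.3, -0.9]
gripper_width: 0.5
```

```bash
cat > lev2.py <<'E'
from h import *
s=get_state()
y=np.array([-.292,.956,0]);d=s['tool_pos']-[437,-295.5,0]
print(s['t'],s['tool_pos'],s['ft_force'],'Y',d@y)
snapshot('wrist')
o=np.array([437,-295.5,65.])
for t in(.4,.5,.6):
    print(t,[proj('wrist',o+r*(np.sin(t)*y+np.cos(t)*np.array([0,0,1]))).round() for r in(85,)])
for x in landmark_of('wrist','lever_grip'):print(np.round(x['position']),x['confidence'])
E
python3 lev2.py
```

```text
4.15 [ 433.74670946 -283.07205635  135.85827409] [ 3.40259441 -8.33209082 -0.86275621] Y 12.831074971729453
0.4 [array([254., 275.])]
0.5 [array([250., 260.])]
0.6 [array([246., 247.])]
[252. 264.] 0.56
```

move_arm:
  commands:
    - {"tx":-0.001,"ty":0.004,"tz":-0.004,"wx":0,"wy":0,"wz":0}
    - {"tx":-0.002,"ty":0.008,"tz":-0.006,"wx":0,"wy":0,"wz":0}
    - {"tx":-0.002,"ty":0.008,"tz":-0.006,"wx":0,"wy":0,"wz":0}
    - {"tx":-0.002,"ty":0.008,"tz":-0.006,"wx":0,"wy":0,"wz":0}
    - {"tx":-0.002,"ty":0.008,"tz":-0.006,"wx":0,"wy":0,"wz":0}

```text
t: 4.67
tool_pos: [433.9, -279.0, 134.4]
tcp_rot: [-0.124, 0.113, -0.687, 0.707]
ft_force: [-1.2, -10.1, 3.7]
gripper_width: 0.5
```

```bash
python3 lev2.py
```

```text
4.6667 [ 433.89208458 -278.95484102  134.4320382 ] [ -1.19239776 -10.10368133   3.71263349] Y 16.724683283731416
0.4 [array([258., 283.])]
0.5 [array([254., 267.])]
0.6 [array([250., 254.])]
[253. 270.] 0.89
```

move_arm:
  commands:
    - {"tx":-0.001,"ty":0.005,"tz":-0.002,"wx":0,"wy":0,"wz":0}
    - {"tx":-0.002,"ty":0.009,"tz":-0.002,"wx":0,"wy":0,"wz":0}
    - {"tx":-0.002,"ty":0.009,"tz":-0.002,"wx":0,"wy":0,"wz":0}
    - {"tx":-0.002,"ty":0.009,"tz":-0.002,"wx":0,"wy":0,"wz":0}
    - {"tx":-0.002,"ty":0.009,"tz":-0.002,"wx":0,"wy":0,"wz":0}

```text
t: 5.18
tool_pos: [435.0, -274.0, 136.7]
tcp_rot: [-0.127, 0.111, -0.683, 0.711]
ft_force: [1.7, -11.0, 2.0]
gripper_width: 0.5
```

```bash
python3 lev2.py
```

```text
5.1833 [ 434.97125233 -274.02980843  136.66500729] [  1.70151715 -10.95227706   1.99990899] Y 21.117897465996503
0.4 [array([261., 292.])]
0.5 [array([257., 277.])]
0.6 [array([253., 263.])]
[253. 269.] 0.74
```

move_arm:
  commands:
    - {"tx":-0.003,"ty":0.006,"tz":-0.002,"wx":0,"wy":0,"wz":0}
    - {"tx":-0.004,"ty":0.006,"tz":-0.004,"wx":0,"wy":0,"wz":0}
    - {"tx":-0.004,"ty":0.006,"tz":-0.004,"wx":0,"wy":0,"wz":0}
    - {"tx":-0.004,"ty":0.006,"tz":-0.004,"wx":0,"wy":0,"wz":0}
    - {"tx":-0.004,"ty":0.006,"tz":-0.004,"wx":0,"wy":0,"wz":0}

```text
t: 5.7
tool_pos: [435.2, -271.9, 138.4]
tcp_rot: [-0.13, 0.109, -0.679, 0.715]
ft_force: [1.0, -6.6, 7.9]
gripper_width: 0.6
```

```bash
python3 lev2.py
```

```text
5.7 [ 435.17296773 -271.93578263  138.42583924] [ 0.98124362 -6.60886468  7.88292393] Y 23.060885229482093
0.4 [array([261., 296.])]
0.5 [array([258., 281.])]
0.6 [array([254., 267.])]
[255. 272.] 0.9
```

move_arm:
  commands:
    - {"tx":-0.004,"ty":0.008,"tz":-0.001,"wx":0,"wy":0,"wz":0}
    - {"tx":-0.004,"ty":0.008,"tz":-0.001,"wx":0,"wy":0,"wz":0}
    - {"tx":-0.004,"ty":0.008,"tz":-0.001,"wx":0,"wy":0,"wz":0}
    - {"tx":-0.004,"ty":0.008,"tz":-0.001,"wx":0,"wy":0,"wz":0}
    - {"tx":-0.004,"ty":0.008,"tz":-0.001,"wx":0,"wy":0,"wz":0}

```text
t: 6.22
tool_pos: [435.0, -267.6, 142.6]
tcp_rot: [-0.133, 0.106, -0.675, 0.718]
ft_force: [3.0, -7.8, 5.3]
gripper_width: 0.6
```

```bash
python3 lev2.py
```

```text
6.2167 [ 434.96752447 -267.63471312  142.64730866] [ 2.9672588  -7.76685484  5.34990398] Y 27.232697110556632
0.4 [array([259., 304.])]
0.5 [array([256., 289.])]
0.6 [array([253., 276.])]
[251. 277.] 0.6
```

The lever is now at about 0.58 rad, by both the network and the geometry. Hold it here.

move_arm:
  commands:
    - {"tx":-0.002,"ty":0.004,"tz":-0.003,"wx":0,"wy":0,"wz":0}
    - {"tx":-0.002,"ty":0.004,"tz":-0.003,"wx":0,"wy":0,"wz":0}
    - {"tx":-0.002,"ty":0.004,"tz":-0.003,"wx":0,"wy":0,"wz":0}
    - {"tx":-0.002,"ty":0.004,"tz":-0.003,"wx":0,"wy":0,"wz":0}
    - {"tx":-0.002,"ty":0.004,"tz":-0.003,"wx":0,"wy":0,"wz":0}

```text
t: 6.73
tool_pos: [436.0, -267.4, 144.2]
tcp_rot: [-0.135, 0.104, -0.671, 0.721]
ft_force: [1.5, -9.3, 2.0]
gripper_width: 0.1
```

move_arm:
  commands:
    - {"tx":-0.002,"ty":0.004,"tz":-0.003,"wx":0,"wy":0,"wz":0}
    - {"tx":-0.002,"ty":0.004,"tz":-0.003,"wx":0,"wy":0,"wz":0}
    - {"tx":-0.002,"ty":0.004,"tz":-0.003,"wx":0,"wy":0,"wz":0}
    - {"tx":-0.002,"ty":0.004,"tz":-0.003,"wx":0,"wy":0,"wz":0}
    - {"tx":-0.002,"ty":0.004,"tz":-0.003,"wx":0,"wy":0,"wz":0}

```text
t: 7.15
tool_pos: [436.7, -267.0, 145.2]
tcp_rot: [-0.138, 0.103, -0.667, 0.725]
ft_force: [1.4, -9.8, 0.7]
gripper_width: 0.4
```

```bash
python3 lev2.py
```

```text
7.15 [ 436.71746948 -266.96993825  145.21654589] [ 1.44903511 -9.81425939  0.67946953] Y 27.357237949237046
0.4 [array([261., 304.])]
0.5 [array([258., 289.])]
0.6 [array([254., 276.])]
[255. 281.] 0.69
```

move_arm:
  commands:
    - {"tx":-0.003,"ty":0.005,"tz":-0.004,"wx":0,"wy":0,"wz":0}
    - {"tx":-0.003,"ty":0.005,"tz":-0.004,"wx":0,"wy":0,"wz":0}
    - {"tx":-0.003,"ty":0.005,"tz":-0.004,"wx":0,"wy":0,"wz":0}
    - {"tx":-0.003,"ty":0.005,"tz":-0.004,"wx":0,"wy":0,"wz":0}
    - {"tx":-0.003,"ty":0.005,"tz":-0.004,"wx":0,"wy":0,"wz":0}

```text
t: 7.67
tool_pos: [436.5, -265.6, 145.2]
tcp_rot: [-0.14, 0.101, -0.664, 0.728]
ft_force: [1.5, -10.2, 0.6]
gripper_width: 0.8
```

move_arm:
  commands:
    - {"tx":-0.003,"ty":0.005,"tz":-0.004,"wx":0,"wy":0,"wz":0}
    - {"tx":-0.003,"ty":0.005,"tz":-0.004,"wx":0,"wy":0,"wz":0}
    - {"tx":-0.003,"ty":0.005,"tz":-0.004,"wx":0,"wy":0,"wz":0}
    - {"tx":-0.003,"ty":0.005,"tz":-0.004,"wx":0,"wy":0,"wz":0}
    - {"tx":-0.003,"ty":0.005,"tz":-0.004,"wx":0,"wy":0,"wz":0}

```text
t: 8.08
tool_pos: [436.4, -264.3, 145.3]
tcp_rot: [-0.143, 0.099, -0.66, 0.731]
ft_force: [2.3, -11.3, -0.5]
gripper_width: 0.8
```

move_arm:
  commands:
    - {"tx":-0.003,"ty":0.005,"tz":-0.004,"wx":0,"wy":0,"wz":0}
    - {"tx":-0.003,"ty":0.005,"tz":-0.004,"wx":0,"wy":0,"wz":0}
    - {"tx":-0.003,"ty":0.005,"tz":-0.004,"wx":0,"wy":0,"wz":0}
    - {"tx":-0.003,"ty":0.005,"tz":-0.004,"wx":0,"wy":0,"wz":0}
    - {"tx":-0.003,"ty":0.005,"tz":-0.004,"wx":0,"wy":0,"wz":0}

```text
t: 8.5
tool_pos: [436.4, -263.0, 145.5]
tcp_rot: [-0.145, 0.097, -0.656, 0.734]
ft_force: [2.5, -10.5, -1.1]
gripper_width: 0.4
```

```bash
python3 lev2.py
```

```text
8.5 [ 436.36339822 -263.03400938  145.48594038] [  2.45152397 -10.48952566  -1.14929429] Y 31.223374749473663
0.4 [array([262., 311.])]
0.5 [array([259., 296.])]
0.6 [array([256., 282.])]
[254. 283.] 0.58
```

move_arm:
  commands:
    - {"tx":-0.003,"ty":0.004,"tz":-0.004,"wx":0,"wy":0,"wz":0}
    - {"tx":-0.003,"ty":0.004,"tz":-0.004,"wx":0,"wy":0,"wz":0}
    - {"tx":-0.003,"ty":0.004,"tz":-0.004,"wx":0,"wy":0,"wz":0}
    - {"tx":-0.003,"ty":0.004,"tz":-0.004,"wx":0,"wy":0,"wz":0}
    - {"tx":-0.003,"ty":0.004,"tz":-0.004,"wx":0,"wy":0,"wz":0}

```text
t: 9.02
tool_pos: [436.3, -262.8, 145.7]
tcp_rot: [-0.148, 0.096, -0.652, 0.737]
ft_force: [3.1, -11.4, -0.5]
gripper_width: 0.7
```

move_arm:
  commands:
    - {"tx":-0.003,"ty":0.004,"tz":-0.004,"wx":0,"wy":0,"wz":0}
    - {"tx":-0.003,"ty":0.004,"tz":-0.004,"wx":0,"wy":0,"wz":0}
    - {"tx":-0.003,"ty":0.004,"tz":-0.004,"wx":0,"wy":0,"wz":0}
    - {"tx":-0.003,"ty":0.004,"tz":-0.004,"wx":0,"wy":0,"wz":0}
    - {"tx":-0.003,"ty":0.004,"tz":-0.004,"wx":0,"wy":0,"wz":0}

```text
t: 9.43
tool_pos: [436.4, -262.6, 146.0]
tcp_rot: [-0.151, 0.094, -0.648, 0.741]
ft_force: [2.2, -11.6, 0.0]
gripper_width: 0.4
```

move_arm:
  commands:
    - {"tx":0.012,"ty":-0.04,"tz":0,"wx":0,"wy":0,"wz":0}
    - {"tx":0.024,"ty":-0.08,"tz":0,"wx":0,"wy":0,"wz":0}
    - {"tx":0.024,"ty":-0.08,"tz":0,"wx":0,"wy":0,"wz":0}
    - {"tx":0.024,"ty":-0.08,"tz":0.03,"wx":0,"wy":0,"wz":0}
    - {"tx":0.024,"ty":-0.08,"tz":0.07,"wx":0,"wy":0,"wz":0}

```text
t: 9.85
tool_pos: [457.8, -340.7, 213.0]
tcp_rot: [-0.148, 0.095, -0.651, 0.738]
ft_force: [-0.2, -0.8, 0.3]
gripper_width: 0.4
```

```bash
python3 lev2.py
python3 - <<'E'
from h import *
print(R.from_quat(np.roll(get_state()['tcp_rot'],-1)).as_matrix().round(3)); print(get_state()['joints'].round(2))
im=shot('wrist','w3')
y=np.array([-.292,.956,0]);o=np.array([437,-295.5,65.])
print(proj('wrist',o+[0,0,85]),landmark_of('wrist','lever_grip'))
E
```

```text
9.85 [ 457.79766398 -340.65996414  213.02544386] [-0.19034343 -0.80672984  0.32149817] Y -49.24584360254495
0.4 [array([223., 180.])]
0.5 [array([221., 170.])]
0.6 [array([219., 161.])]
[221. 233.] 0.83
[[-0.937  0.112  0.332]
 [-0.345 -0.122 -0.931]
 [-0.064 -0.986  0.153]]
[-0.67 -0.01  1.95 -0.03  1.04  0.57]
[226.61809342 225.60762795] [{'position': [224.3, 223.9], 'confidence': 0.57}, {'position': [93.9, 332.9], 'confidence': 0.48}]
```

Lever is back at centre: the grip shows at (224,224) against an expected (226,226). Now for the mandrel.

```bash
cat > go.py <<'E'
from h import *
np.set_printoptions(precision=4,suppress=True)
def target(psi,el):  # psi yaw of axis, el elevation of axis (rad); approach perpendicular
    c,s=np.cos(psi),np.sin(psi)
    y=np.array([np.sin(el)*c,np.sin(el)*s,-np.cos(el)]);z=np.array([s,-c,0]);x=np.cross(y,z)
    return np.stack([x,y,z],1)
def delta(M,hold):  # hold = wanted grasp point
    s=get_state();C=R.from_quat(np.roll(s['tcp_rot'],-1)).as_matrix()
    tcp=np.array(hold)+18.7*M[:,1]
    print('t',s['t'],'tcp',s['tool_pos'],'F',s['ft_force'],'w',s['gripper_width'])
    print('target tcp',tcp,'shift m',(tcp-s['tool_pos'])/1000,'rotvec deg',np.degrees(R.from_matrix(M@C.T).as_rotvec()))
E
python3 - <<'E'
from go import *
M=target(np.radians(16),np.radians(30)); g=np.array([571.5,67,199])
delta(M,g-120*M[:,1])
E
```

```text
t 10.05 tcp [ 461.5152 -342.8309  219.1572] F [ 0.1388  1.4521 -0.293 ] w 0.5917669164711332
target tcp [522.8121  53.039  286.7284] shift m [0.0613 0.3959 0.0676] rotvec deg [ 15.9636 -22.7206  -1.6812]
```

move_arm:
  commands:
    - {"tx":0.0,"ty":0.01,"tz":0.04,"wx":2,"wy":-3,"wz":0}
    - {"tx":0.03,"ty":0.05,"tz":0.08,"wx":5,"wy":-7,"wz":0}
    - {"tx":0.03,"ty":0.1,"tz":0.1,"wx":8,"wy":-11,"wz":-1}
    - {"tx":0.03,"ty":0.15,"tz":0.1,"wx":12,"wy":-16,"wz":-1}
    - {"tx":0.03,"ty":0.2,"tz":0.1,"wx":16,"wy":-22.7,"wz":-1.7}
  fingers: 60

```text
t: 10.47
tool_pos: [492.1, -188.2, 318.3]
tcp_rot: [0.276, 0.084, 0.701, -0.652]
ft_force: [-0.3, 1.0, -0.8]
gripper_width: 31.7
```

Run:
```python
from go import *
M=target(np.radians(16),np.radians(30)); g=np.array([571.5,67,199])
delta(M,g-120*M[:,1])
```

```text
t 10.4667 tcp [ 492.0733 -188.194   318.2708] F [-0.2625  1.0357 -0.8225] w 31.668694518336952
target tcp [522.8121  53.039  286.7284] shift m [ 0.0307  0.2412 -0.0315] rotvec deg [ 0.2328 -0.1505 -0.0804]
```

move_arm:
  commands:
    - {"tx":0.005,"ty":0.04,"tz":0,"wx":0,"wy":0,"wz":0}
    - {"tx":0.01,"ty":0.08,"tz":0,"wx":0,"wy":0,"wz":0}
    - {"tx":0.015,"ty":0.12,"tz":0,"wx":0,"wy":0,"wz":0}
    - {"tx":0.02,"ty":0.16,"tz":0,"wx":0,"wy":0,"wz":0}
    - {"tx":0.025,"ty":0.2,"tz":0,"wx":0,"wy":0,"wz":0}

```text
t: 10.88
tool_pos: [515.5, 13.9, 316.8]
tcp_rot: [0.275, 0.084, 0.701, -0.652]
ft_force: [2.0, 0.3, 0.7]
gripper_width: 65.1
```

move_arm:
  commands:
    - {"tx":0.005,"ty":0.04,"tz":-0.015,"wx":0,"wy":0,"wz":0}
    - {"tx":0.005,"ty":0.04,"tz":-0.03,"wx":0,"wy":0,"wz":0}
    - {"tx":0.005,"ty":0.04,"tz":-0.03,"wx":0,"wy":0,"wz":0}
    - {"tx":0.005,"ty":0.04,"tz":-0.03,"wx":0,"wy":0,"wz":0}
    - {"tx":0.005,"ty":0.04,"tz":-0.03,"wx":0,"wy":0,"wz":0}

```text
t: 11.3
tool_pos: [520.1, 53.4, 286.6]
tcp_rot: [0.275, 0.084, 0.702, -0.652]
ft_force: [0.3, 0.4, -0.3]
gripper_width: 67.3
```

Run:
```python
from go import *
M=target(np.radians(16),np.radians(30)); g=np.array([571.5,67,199])
delta(M,g-120*M[:,1])
shot('wrist','w4')
for l in ('mandrel_grip','sleeve'):
    for x in landmark_of('wrist',l): print(l,x,onz('wrist',x['position'],198 if l!='sleeve' else 175))
for r,n in ((-46,'mouth'),(-23,'gripstart+'),(-32+0,'g0'),(32,'g1')): print(n,proj('wrist',g+r*np.array([.8325,.2387,.5])))
```

```text
t 11.3 tcp [520.1439  53.3795 286.5864] F [ 0.2773  0.4327 -0.329 ] w 67.34260742965307
target tcp [522.8121  53.039  286.7284] shift m [ 0.0027 -0.0003  0.0001] rotvec deg [ 0.1724 -0.2749  0.0012]
mandrel_grip {'position': [203.5, 320.8], 'confidence': 0.93} [565.1086  61.2422 198.    ]
mandrel_grip {'position': [330.8, 319.5], 'confidence': 0.74} [471.1357  35.8078 198.    ]
mandrel_grip {'position': [166.8, 182.2], 'confidence': 0.69} [563.6883 182.842  198.    ]
sleeve {'position': [252.5, 320.6], 'confidence': 0.69} [528.7569  50.7036 175.    ]
mouth [245.6947 316.0884]
gripstart+ [220.5754 316.0362]
g0 [230.5416 316.0569]
g1 [155.532  315.9011]
```

View pics/w4.png

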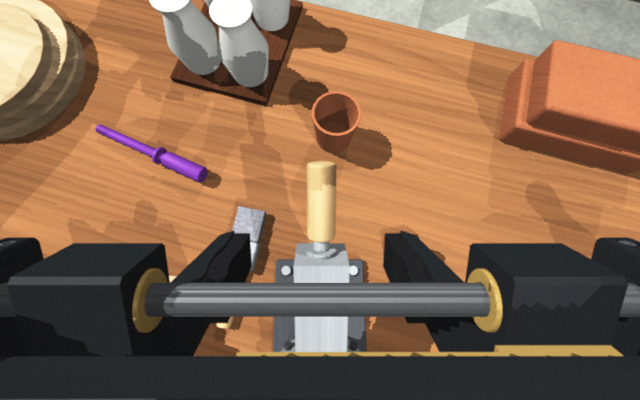

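The wrist view shows the wooden grip from (162,321) to (240,320), aligned with the tool, with purple at (155,150) and the cup at (115,335). The grip sits a few mm nearer the robot than estimated, so I'll correct for that and descend.

move_arm:
  commands:
    - {"tx":0.011,"ty":0.0,"tz":-0.022,"wx":0,"wy":0,"wz":0}
    - {"tx":0.022,"ty":0.003,"tz":-0.044,"wx":0,"wy":0,"wz":0}
    - {"tx":0.034,"ty":0.006,"tz":-0.066,"wx":0,"wy":0,"wz":0}
    - {"tx":0.045,"ty":0.009,"tz":-0.084,"wx":0,"wy":0,"wz":0}
    - {"tx":0.057,"ty":0.0115,"tz":-0.103,"wx":0,"wy":0,"wz":0}

```text
t: 11.87
tool_pos: [579.2, 62.1, 185.0]
tcp_rot: [0.274, 0.087, 0.701, -0.653]
ft_force: [0.6, 1.0, -0.4]
gripper_width: 67.2
```

Run:
```python
from go import *
M=target(np.radians(16),np.radians(30)); g=np.array([568,62.3,199.5])
shot('wrist','w5')
delta(M,g)
for r in (-32,0,32): print(proj('wrist',g+r*np.array([.8325,.2387,.5])))
for x in landmark_of('wrist','mandrel_grip'): print(x)
```

```text
t 11.9167 tcp [578.3467  62.2923 180.5245] F [ 0.1128 -0.7777 -2.052 ] w 67.45594558617033
target tcp [576.9878  64.8772 183.3053] shift m [-0.0014  0.0026  0.0028] rotvec deg [ 0.1752 -0.403   0.2975]
[328.6002 310.548 ]
[267.0741 309.8326]
[197.3648 309.0221]
{'position': [185.8, 130.4], 'confidence': 0.76}
{'position': [275.8, 307.3], 'confidence': 0.74}
```

View pics/w5.png

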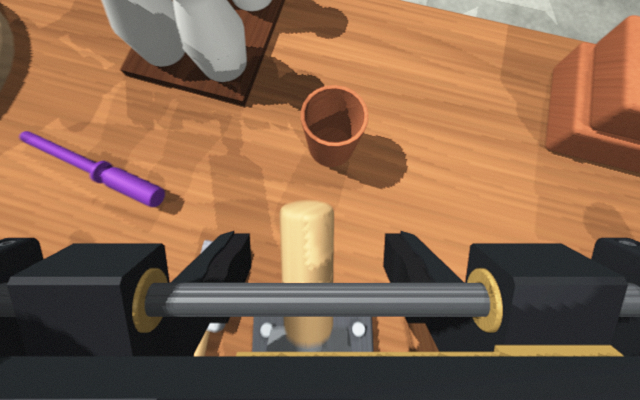

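The grip sits about 5 mm left of the jaws' middle (column 307 against 318), and the depth is right. Centre and close.

move_arm:
  commands:
    - {"tx":-0.003,"ty":0.004,"tz":0.002,"wx":0,"wy":0,"wz":0}
    - {"tx":-0.003,"ty":0.004,"tz":0.002,"wx":0,"wy":0,"wz":0}
    - {"tx":-0.003,"ty":0.004,"tz":0.002,"wx":0,"wy":0,"wz":0}
    - {"tx":-0.003,"ty":0.004,"tz":0.002,"wx":0,"wy":0,"wz":0}
    - {"tx":-0.003,"ty":0.004,"tz":0.002,"wx":0,"wy":0,"wz":0}

```text
t: 12.38
tool_pos: [574.8, 66.3, 185.1]
tcp_rot: [0.273, 0.086, 0.701, -0.653]
ft_force: [-0.4, -0.6, 0.5]
gripper_width: 67.7
```

move_arm:
  commands:
    - {"tx":0,"ty":0,"tz":0,"wx":0,"wy":0,"wz":0}
    - {"tx":0,"ty":0,"tz":0,"wx":0,"wy":0,"wz":0}
    - {"tx":0,"ty":0,"tz":0,"wx":0,"wy":0,"wz":0}
    - {"tx":0,"ty":0,"tz":0,"wx":0,"wy":0,"wz":0}
    - {"tx":0,"ty":0,"tz":0,"wx":0,"wy":0,"wz":0}
  fingers: 255
  newtons: 30

```text
t: 12.8
tool_pos: [574.7, 66.3, 185.1]
tcp_rot: [0.273, 0.085, 0.701, -0.653]
ft_force: [0.0, 0.3, 0.0]
gripper_width: 36.2
```

move_arm:
  commands:
    - {"tx":0,"ty":0,"tz":0,"wx":0,"wy":0,"wz":0}
    - {"tx":0,"ty":0,"tz":0,"wx":0,"wy":0,"wz":0}
    - {"tx":0,"ty":0,"tz":0,"wx":0,"wy":0,"wz":0}
    - {"tx":0,"ty":0,"tz":0,"wx":0,"wy":0,"wz":0}
    - {"tx":0,"ty":0,"tz":0,"wx":0,"wy":0,"wz":0}

```text
t: 13.22
tool_pos: [574.6, 66.3, 184.9]
tcp_rot: [0.273, 0.085, 0.701, -0.653]
ft_force: [-0.5, -0.5, 0.3]
gripper_width: 23.3
```

Run:
```python
from go import *
M=target(np.radians(16),np.radians(30)); g=np.array([568,62.3,199.5])
delta(M,g)
```

```text
t 13.2167 tcp [574.6439  66.3024 184.9499] F [-0.4684 -0.4718  0.3104] w 23.25558078916572
target tcp [576.9878  64.8772 183.3053] shift m [ 0.0023 -0.0014 -0.0016] rotvec deg [ 0.1768 -0.3559  0.2608]
```

move_arm:
  commands:
    - {"tx":0.0067,"ty":0.0019,"tz":0.004,"wx":0,"wy":0,"wz":0}
    - {"tx":0.0133,"ty":0.0038,"tz":0.008,"wx":0,"wy":0,"wz":0}
    - {"tx":0.02,"ty":0.0057,"tz":0.012,"wx":0,"wy":0,"wz":0}
    - {"tx":0.0266,"ty":0.0076,"tz":0.016,"wx":0,"wy":0,"wz":0}
    - {"tx":0.0333,"ty":0.0095,"tz":0.02,"wx":0,"wy":0,"wz":0}

```text
t: 13.63
tool_pos: [609.0, 76.2, 205.6]
tcp_rot: [0.273, 0.085, 0.702, -0.653]
ft_force: [-0.4, -0.3, -1.1]
gripper_width: 23.2
```

move_arm:
  commands:
    - {"tx":0.0083,"ty":0.0024,"tz":0.005,"wx":0,"wy":0,"wz":0}
    - {"tx":0.0167,"ty":0.0048,"tz":0.01,"wx":0,"wy":0,"wz":0}
    - {"tx":0.025,"ty":0.0072,"tz":0.015,"wx":0,"wy":0,"wz":0}
    - {"tx":0.0333,"ty":0.0095,"tz":0.02,"wx":0,"wy":0,"wz":0}
    - {"tx":0.0416,"ty":0.0119,"tz":0.025,"wx":0,"wy":0,"wz":0}

```text
t: 14.05
tool_pos: [651.6, 88.5, 231.1]
tcp_rot: [0.273, 0.086, 0.702, -0.653]
ft_force: [-0.8, -0.3, -2.1]
gripper_width: 22.9
```

move_arm:
  commands:
    - {"tx":0.0083,"ty":0.0024,"tz":0.005,"wx":0,"wy":0,"wz":0}
    - {"tx":0.0167,"ty":0.0048,"tz":0.01,"wx":0,"wy":0,"wz":0}
    - {"tx":0.025,"ty":0.0072,"tz":0.015,"wx":0,"wy":0,"wz":0}
    - {"tx":0.0333,"ty":0.0095,"tz":0.02,"wx":0,"wy":0,"wz":0}
    - {"tx":0.0416,"ty":0.0119,"tz":0.025,"wx":0,"wy":0,"wz":0}

```text
t: 14.47
tool_pos: [694.1, 100.6, 256.7]
tcp_rot: [0.273, 0.086, 0.702, -0.653]
ft_force: [0.2, -0.4, -1.4]
gripper_width: 23.5
```

Run:
```python
from go import *
s=get_state();d=s['tool_pos']-[574.64,66.3,184.95];a=np.array([.8325,.2387,.5]);print(d@a,d-(d@a)*a,s['ft_force'],s['gripper_width'])
shot('scene','s2');shot('top','t2')
im=cv2.imread('pics/s2.png');cv2.imwrite('pics/s2c.png',cv2.resize(im[150:330,270:470],None,fx=3,fy=3,interpolation=2))
for c in('scene','top'):
    for x in landmark_of(c,'mandrel_grip'): print(c,x)
hold=s['tool_pos']-18.7*R.from_quat(np.roll(s['tcp_rot'],-1)).as_matrix()[:,1];print(proj('scene',hold),proj('top',hold))
```

```text
143.51032795108574 [ 0.011   0.028  -0.0415] [ 0.2212 -0.4078 -1.3662] 23.536125552444293
scene {'position': [278.2, 401.2], 'confidence': 0.6}
scene {'position': [200.3, 245.1], 'confidence': 0.43}
top {'position': [206.7, 263.3], 'confidence': 0.17}
[215.3475 342.1401] [109.6858 271.1751]
```

View pics/s2c.png

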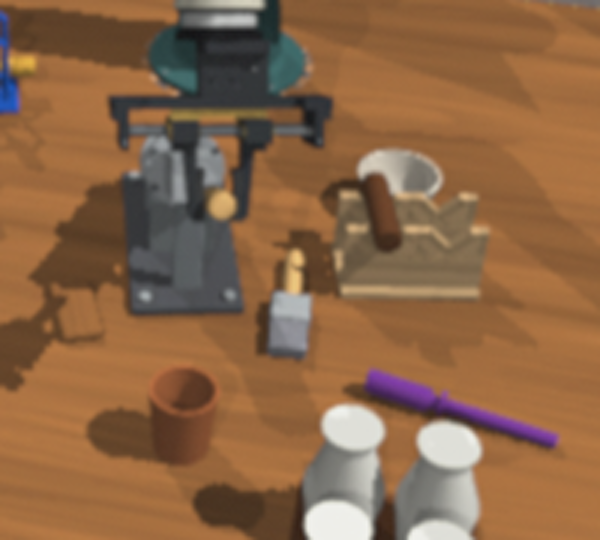

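The mandrel is drawn 143 mm along the bore with no side force, and the grip shows at (218,343). The cradle's empty notches are at (230,420). I'll refine the cradle pose from the network masks.

```bash
cat > fit.py <<'E'
from h import *
from scipy.optimize import minimize
def polys(p):
    c,s=np.cos(p[2]),np.sin(p[2]);W=lambda q:np.array([p[0]+c*q[0]-s*q[1],p[1]+s*q[0]+c*q[1],q[2]])
    out=[]
    f=[(x,y) for x,y in((-45,-75),(45,-75),(45,75),(-45,75))]
    for z in(0,10): out.append([W((x,y,z)) for x,y in f])
    for i in range(4): out.append([W((*f[i],0)),W((*f[(i+1)%4],0)),W((*f[(i+1)%4],10)),W((*f[i],10))])
    pr=[(-75,0),(-75,86),(-55.5,86),(-35,65),(-14.5,86),(14.5,86),(35,65),(55.5,86),(75,86),(75,0)]
    for bx in(-30,30):
        for x in(bx-5,bx+5): out.append([W((x,y,z)) for y,z in pr])
        for a,b in zip(pr,pr[1:]): out.append([W((bx-5,*a)),W((bx+5,*a)),W((bx+5,*b)),W((bx-5,*b))])
    return out
def mask(cam,p,sc=4):
    m=np.zeros((400*sc,640*sc),np.uint8)
    for q in polys(p): cv2.fillPoly(m,[np.round(np.array([proj(cam,v)[::-1] for v in q])*sc+sc/2-.5).astype(np.int32)],1)
    return cv2.resize(m.astype(np.float32),(640,400),interpolation=cv2.INTER_AREA)
E
python3 - <<'E'
from fit import *
obs={}
for cam in('scene','top'):
    im=snapshot(cam); r=regions_of(cam,'cradle'); print(cam,[(x['position'],x['confidence'],x['pixels'].sum()) for x in r])
    ro=[x for x in regions_of(cam,'roller')][:1]; bo=regions_of(cam,'bowl')[:1]
    ign=np.zeros((400,640),bool)
    for x in ro+bo: ign|=x['pixels']
    near=[x for x in r if abs(x['position'][0]-235)<30 and 180<x['position'][1]<230 or cam=='scene' and abs(x['position'][1]-408)<25]
    obs[cam]=(near[0]['pixels'],ign); cv2.imwrite(f'pics/{cam}3.png',im[:,:,::-1])
def cost(p,cams=('scene','top')):
    t=0
    for c in cams:
        o,i=obs[c];m=mask(c,p);w=~i;t+=(np.abs(m-o)*w).sum()/o.sum()
    return t
p0=np.array([405,268,np.radians(11)])
for cams in (('scene','top'),('top',),('scene',)):
    r=minimize(cost,p0,args=(cams,),method='Nelder-Mead',options=dict(initial_simplex=p0+np.array([[0,0,0],[8,0,0],[0,8,0],[0,0,.06]]),maxiter=60,xatol=.3,fatol=1e-3))
    p=r.x;print(cams,p[:2],np.degrees(p[2]),r.fun)
    if len(cams)==2: pb=p
c,s=np.cos(pb[2]),np.sin(pb[2]);print('slot',pb[0]-s*35,pb[1]+c*35); np.save('cr.npy',pb)
t=[]
for cam,(a,b) in dict(scene=(180,360),top=(190,165)).items():
    im=cv2.imread(f'pics/{cam}3.png');f=6
    z=cv2.resize(im[a:a+95,b:b+65 if cam=='top' else b+65],None,fx=f,fy=f,interpolation=2)
    z=cv2.resize(im[a:a+95,b:b+65],None,fx=f,fy=f,interpolation=2)
    for q in polys(pb)[6:]:
        if len(q)>4: cv2.polylines(z,[np.round((np.array([proj(cam,v)[::-1] for v in q])-[b,a]+.5)*f).astype(np.int32)],True,(0,255,0),1)
    t.append(z)
cv2.imwrite('pics/fit.png',np.hstack(t))
E
```

```text
scene [([237.9, 407.6], 0.81, np.int64(1472))]
top [([241.4, 204.6], 0.71, np.int64(944))]Traceback (most recent call last):
  File "<stdin>", line 17, in <module>
    res = _minimize_neldermead(fun, x0, args, callback, bounds=bounds,
                               **options)
    fxc = func(xc)
    fx = function(np.copy(x), *(wrapper_args + args))
  File "<stdin>", line 13, in cost
  File "fit.py", line 16, in mask
    for q in polys(p): cv2.fillPoly(m,[np.round(np.array([proj(cam,v)[::-1] for v in q])*sc+sc/2-.5).astype(np.int32)],1)
                                                          ~~~~^^^^^^^
  File "h.py", line 16, in proj
    k=get_calibration(c); T=np.linalg.inv(k['T']); q=np.array(k['intrinsics'])@(T[:3,:3]@p+T[:3,3]); return q[[1,0]]/q[2]
ValueError: time passes only in moves, steps and waits
```

```bash
cat >> h.py <<'E'
_K={}
def proj(c,p):
    if c=='wrist' or c not in _K:
        k=get_calibration(c); _K[c]=(np.linalg.inv(k['T']),np.array(k['intrinsics']))
    T,K=_K[c]; q=K@(T[:3,:3]@p+T[:3,3]); return q[[1,0]]/q[2]
E
cat > dofit.py <<'E'
from fit import *
obs={}
for cam in('scene','top'):
    im=snapshot(cam); r=regions_of(cam,'cradle')
    ign=np.zeros((400,640),bool)
    for x in regions_of(cam,'roller')[:1]+regions_of(cam,'bowl')[:1]: ign|=x['pixels']
    obs[cam]=(r[0]['pixels'],ign); cv2.imwrite(f'pics/{cam}3.png',im[:,:,::-1]); print(cam,r[0]['position'],ign.sum())
def cost(p,cams=('scene','top')):
    t=0
    for c in cams:
        o,i=obs[c];t+=(np.abs(mask(c,p)-o)*~i).sum()/o.sum()
    return t
p0=np.array([405,268,np.radians(11)])
for cams in (('scene','top'),('top',),('scene',)):
    r=minimize(cost,p0,args=(cams,),method='Nelder-Mead',options=dict(initial_simplex=p0+np.array([[0,0,0],[8,0,0],[0,8,0],[0,0,.06]]),maxiter=60,xatol=.3,fatol=1e-3))
    p=r.x;print(cams,p[:2],np.degrees(p[2]),r.fun)
    if len(cams)==2: pb=p
c,s=np.cos(pb[2]),np.sin(pb[2]);print('slot',pb[0]-s*35,pb[1]+c*35)
t=[]
for cam,(a,b) in dict(scene=(180,370),top=(190,165)).items():
    im=cv2.imread(f'pics/{cam}3.png');f=6
    z=cv2.resize(im[a:a+95,b:b+65],None,fx=f,fy=f,interpolation=2)
    for q in polys(pb)[6:]:
        if len(q)>4: cv2.polylines(z,[np.round((np.array([proj(cam,v)[::-1] for v in q])-[b,a]+.5)*f).astype(np.int32)],True,(0,255,0),1)
    t.append(z)
cv2.imwrite('pics/fit.png',np.hstack(t))
E
python3 dofit.py
```

```text
scene [236.0, 406.7] 515
top [241.5, 203.9] 1411
('scene', 'top') [403.79527429 270.88204504] 13.461521607434806 0.5456830947065554
('top',) [401.27067991 281.50606762] 12.13853425132281 0.46691176470588236
('scene',) [406.61354538 269.4383809 ] 13.031974277005153 0.042278212654924985
slot 395.64754405521876 304.9204717426954
```

View pics/fit.png

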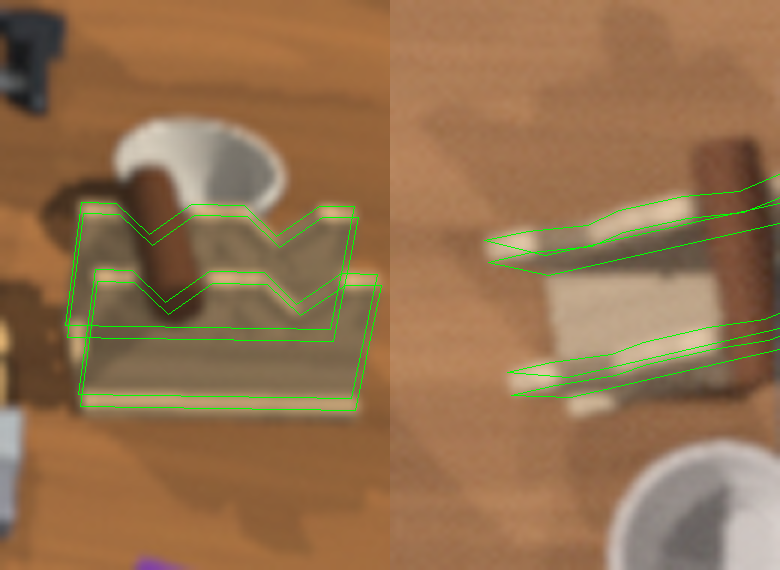

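The fit overlay shows the notches matching well in the scene picture (left). In the top picture the match is within about 3 mm. Slot is about (397,304) with yaw 12.7°.

Run:
```python
from go import *
delta(target(np.radians(12.7),0),[499.7,327.4,215])
```

```text
t 15.4667 tcp [693.1792 100.3421 256.1399] F [ 0.8616  0.1664 -1.3941] w 23.13926140578144
target tcp [499.7 327.4 196.3] shift m [-0.1935  0.2271 -0.0598] rotvec deg [-7.2267 28.7486 -2.9893]
```

move_arm:
  commands:
    - {"tx":-0.01,"ty":0.02,"tz":0,"wx":-1.4,"wy":5.6,"wz":-0.6}
    - {"tx":-0.03,"ty":0.05,"tz":0,"wx":-2.8,"wy":11.2,"wz":-1.2}
    - {"tx":-0.05,"ty":0.08,"tz":0,"wx":-4.2,"wy":16.8,"wz":-1.8}
    - {"tx":-0.07,"ty":0.105,"tz":0,"wx":-5.6,"wy":22.4,"wz":-2.4}
    - {"tx":-0.09,"ty":0.13,"tz":0,"wx":-7.2,"wy":28.7,"wz":-3.0}

```text
t: 15.88
tool_pos: [602.6, 231.8, 257.9]
tcp_rot: [-0.078, 0.078, -0.703, 0.703]
ft_force: [1.5, 0.3, -2.2]
gripper_width: 23.1
```

move_arm:
  commands:
    - {"tx":-0.02,"ty":0.02,"tz":0,"wx":0,"wy":0,"wz":0}
    - {"tx":-0.04,"ty":0.04,"tz":-0.01,"wx":0,"wy":0,"wz":0}
    - {"tx":-0.06,"ty":0.06,"tz":-0.02,"wx":0,"wy":0,"wz":0}
    - {"tx":-0.08,"ty":0.08,"tz":-0.03,"wx":0,"wy":0,"wz":0}
    - {"tx":-0.1,"ty":0.095,"tz":-0.05,"wx":0,"wy":0,"wz":0}

```text
t: 16.3
tool_pos: [503.4, 329.4, 209.9]
tcp_rot: [0.08, -0.077, 0.704, -0.702]
ft_force: [0.4, 1.0, -1.5]
gripper_width: 23.8
```

Run:
```python
from go import *
delta(target(np.radians(12.7),0),[499.7,327.4,140])
s=get_state();M=R.from_quat(np.roll(s['tcp_rot'],-1)).as_matrix();hold=s['tool_pos']-18.7*M[:,1];ax=-M[:,0]
print('axis',ax)
im=shot('wrist','w6');cv2.imwrite('pics/w6c.png',cv2.resize(cv2.imread('pics/w6.png')[120:400,200:440],None,fx=2,fy=2))
for d in (20,25,28,32,36):print(d,proj('wrist',hold+d*ax),'top edge',proj('wrist',hold+d*ax+[0,0,12]))
```

```text
t 16.3 tcp [503.3917 329.404  209.8841] F [ 0.4224  0.9614 -1.4796] w 23.766127999496536
target tcp [499.7 327.4 121.3] shift m [-0.0037 -0.002  -0.0886] rotvec deg [-0.1662  0.2418  0.0065]
axis [0.9755 0.2197 0.0048]
20 [214.7877 320.5   ] top edge [225.2265 320.7773]
25 [203.0641 320.5561] top edge [212.448  320.8423]
28 [195.9074 320.5903] top edge [204.6339 320.8821]
32 [186.2184 320.6367] top edge [194.0384 320.9361]
36 [176.3577 320.6839] top edge [183.2358 320.9911]
```

View pics/w6c.png

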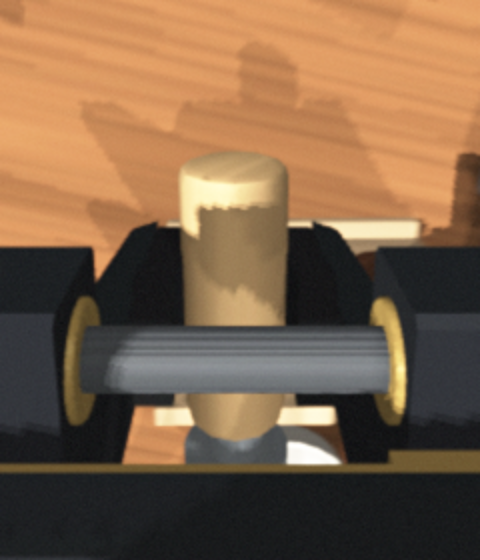

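Run:
```python
from go import *
np.set_printoptions(precision=1,suppress=True)
k=get_calibration('wrist');T=np.array(k['T']);print(get_state()['tool_pos'],T)
f=lambda x,y:(120+y/2,200+x/2)
for n,p in dict(barR=(425,230),barL=(170,225),bar2L=(155,415),bar2R=(335,415)).items():
    for z in(10,86): print(n,z,onz('wrist',f(*p),z))
c,s=np.cos(np.radians(12.7)),np.sin(np.radians(12.7))
W=lambda x,y,z:np.array([405+c*x-s*y,270.2+s*x+c*y,z])
for q in((35,14.5,86),(35,55,86),(35,75,86),(45,-75,10),(45,75,10),(45,0,10)):
    v=proj('wrist',W(*q));print(q,W(*q),v,'crop',(v[1]-200)*2,(v[0]-120)*2)
```

```text
[496.9 329.8 203.7] [[  0.2  -0.9  -0.3 562.8]
 [ -1.   -0.2  -0.1 344. ]
 [ -0.    0.3  -1.  349.9]
 [  0.    0.    0.    1. ]]
barR 10 [450.2 205.2  10. ]
barR 86 [475.4 236.2  86. ]
barL 10 [420.3 350.6  10. ]
barL 86 [452.2 349.1  86. ]
bar2L 10 [290.8 334.7  10. ]
bar2L 86 [351.6 336.8  86. ]
bar2R 10 [316.4 222.9  10. ]
bar2R 86 [371.5 250.   86. ]
(35, 14.5, 86) [436. 292.  86.] [261.2 342. ] crop 284.038665400391 282.3542429730917
(35, 55, 86) [427.1 331.5  86. ] [261.1 298.3] crop 196.6882352671954 282.1534082977221
(35, 75, 86) [422.7 351.1  86. ] [261.  276.8] crop 153.56966550562015 282.0542707897871
(45, -75, 10) [465.4 206.9  10. ] [222.8 415. ] crop 430.0196359214417 205.50370419382307
(45, 75, 10) [432.4 353.3  10. ] [222.5 284.8] crop 169.58559971838156 204.96720122372085
(45, 0, 10) [448.9 280.1  10. ] [222.6 349.9] crop 299.7500595750307 205.23534443700038
```

Run:
```python
from go import *
s=get_state();M=R.from_quat(np.roll(s['tcp_rot'],-1)).as_matrix();hold=s['tool_pos']-18.7*M[:,1];ax=-M[:,0]
for d in (22,25,28,31,34):print(d,proj('wrist',hold+d*ax),'top edge',proj('wrist',hold+d*ax+[0,0,12]),'bot',proj('wrist',hold+d*ax-[0,0,12]))
delta(target(np.radians(12.7),0),[397.3+104*.9755,304.3+104*.22,115])
```

```text
22 [218.8438 315.9492] top edge [229.0477 315.7846] bot [210.248 316.088]
25 [212.2186 315.9436] top edge [221.8643 315.7774] bot [204.1014 316.0836]
28 [205.5153 315.9379] top edge [214.5881 315.7701] bot [197.8879 316.0791]
31 [198.7325 315.9322] top edge [207.2173 315.7627] bot [191.6067 316.0746]
34 [191.8687 315.9264] top edge [199.7502 315.7552] bot [185.2566 316.07  ]
t 16.35 tcp [496.8877 329.836  203.7096] F [-4.0261  0.3763 -6.0988] w 22.79864787342574
target tcp [498.752 327.18   96.3  ] shift m [ 0.0019 -0.0027 -0.1074] rotvec deg [ 0.001  -0.3967 -0.0744]
```

move_arm:
  commands:
    - {"tx":0.002,"ty":-0.003,"tz":-0.02,"wx":0,"wy":-0.4,"wz":0}
    - {"tx":0.002,"ty":-0.003,"tz":-0.042,"wx":0,"wy":-0.4,"wz":0}
    - {"tx":0.002,"ty":-0.003,"tz":-0.065,"wx":0,"wy":-0.4,"wz":0}
    - {"tx":0.002,"ty":-0.003,"tz":-0.085,"wx":0,"wy":-0.4,"wz":0}
    - {"tx":0.002,"ty":-0.003,"tz":-0.1,"wx":0,"wy":-0.4,"wz":0}

```text
t: 16.77
tool_pos: [498.3, 326.5, 101.7]
tcp_rot: [-0.078, 0.079, -0.702, 0.703]
ft_force: [-1.2, 0.1, -2.1]
gripper_width: 23.1
```

move_arm:
  commands:
    - {"tx":0,"ty":0,"tz":0,"wx":0,"wy":0,"wz":0}
    - {"tx":0,"ty":0,"tz":0,"wx":0,"wy":0,"wz":0}
    - {"tx":0,"ty":0,"tz":0,"wx":0,"wy":0,"wz":0}
    - {"tx":0,"ty":0,"tz":0,"wx":0,"wy":0,"wz":0}
    - {"tx":0,"ty":0,"tz":0,"wx":0,"wy":0,"wz":0}

```text
t: 17.18
tool_pos: [499.5, 327.1, 103.5]
tcp_rot: [0.079, -0.078, 0.703, -0.702]
ft_force: [0.7, 0.8, -0.9]
gripper_width: 23.1
```

Run:
```python
from go import *
delta(target(np.radians(12.7),0),[499.2,327.3,76])
shot('scene','s4');im=cv2.imread('pics/s4.png');cv2.imwrite('pics/s4c.png',cv2.resize(im[170:280,350:470],None,fx=5,fy=5,interpolation=2))
```

```text
t 17.1833 tcp [499.5195 327.1097 103.4752] F [ 0.7164  0.8054 -0.9136] w 23.099045262413483
target tcp [499.2 327.3  57.3] shift m [-0.0003  0.0002 -0.0462] rotvec deg [-0.0482  0.0912 -0.0829]
```

View pics/s4c.png

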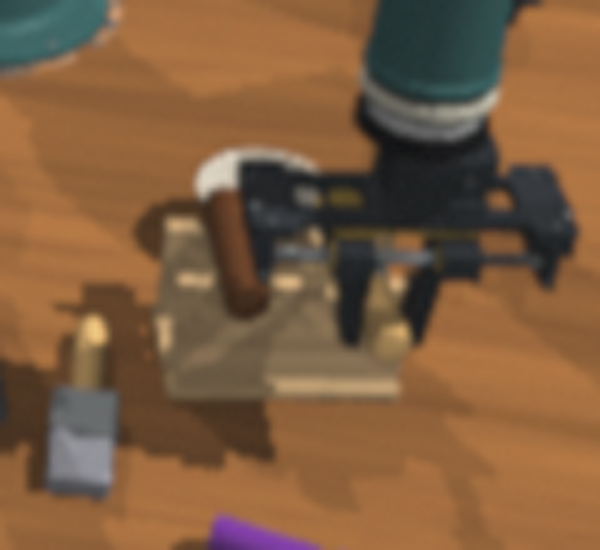

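Crop: the mandrel is held level over the +y notches, the grip end at (237,428) is ahead of the boards, and the roller is undisturbed. Lower it.

move_arm:
  commands:
    - {"tx":0,"ty":0,"tz":-0.01,"wx":0,"wy":0,"wz":0}
    - {"tx":0,"ty":0,"tz":-0.02,"wx":0,"wy":0,"wz":0}
    - {"tx":0,"ty":0,"tz":-0.03,"wx":0,"wy":0,"wz":0}
    - {"tx":0,"ty":0,"tz":-0.039,"wx":0,"wy":0,"wz":0}
    - {"tx":0,"ty":0,"tz":-0.039,"wx":0,"wy":0,"wz":0}

```text
t: 17.65
tool_pos: [498.0, 326.6, 61.6]
tcp_rot: [-0.078, 0.079, -0.703, 0.703]
ft_force: [-0.2, 1.7, 0.4]
gripper_width: 23.1
```

move_arm:
  commands:
    - {"tx":0,"ty":0,"tz":-0.001,"wx":0,"wy":0,"wz":0}
    - {"tx":0,"ty":0,"tz":-0.002,"wx":0,"wy":0,"wz":0}
    - {"tx":0,"ty":0,"tz":-0.003,"wx":0,"wy":0,"wz":0}
    - {"tx":0,"ty":0,"tz":-0.004,"wx":0,"wy":0,"wz":0}
    - {"tx":0,"ty":0,"tz":-0.004,"wx":0,"wy":0,"wz":0}

```text
t: 18.07
tool_pos: [498.1, 326.8, 58.1]
tcp_rot: [0.078, -0.079, 0.703, -0.703]
ft_force: [-1.0, 0.4, 3.0]
gripper_width: 23.0
```

move_arm:
  commands:
    - {"tx":0,"ty":0,"tz":-0.001,"wx":0,"wy":0,"wz":0}
    - {"tx":0,"ty":0,"tz":-0.002,"wx":0,"wy":0,"wz":0}
    - {"tx":0,"ty":0,"tz":-0.002,"wx":0,"wy":0,"wz":0}
    - {"tx":0,"ty":0,"tz":-0.002,"wx":0,"wy":0,"wz":0}
    - {"tx":0,"ty":0,"tz":-0.002,"wx":0,"wy":0,"wz":0}

```text
t: 18.48
tool_pos: [498.4, 327.0, 56.3]
tcp_rot: [0.078, -0.079, 0.703, -0.703]
ft_force: [0.2, 1.8, 3.0]
gripper_width: 23.1
```

Run:
```python
from go import *
s=get_state();print(s['t'],s['tool_pos'],s['ft_force'],s['torque'])
```

```text
18.4833 [498.41   327.0099  56.3039] [0.2135 1.7591 2.981 ] [ 0.215   0.2418 -0.1281]
```

move_arm:
  commands:
    - {"tx":0,"ty":0.001,"tz":-0.001,"wx":0,"wy":0,"wz":0}
    - {"tx":0,"ty":0.001,"tz":-0.002,"wx":0,"wy":0,"wz":0}
    - {"tx":0,"ty":0.001,"tz":-0.002,"wx":0,"wy":0,"wz":0}
    - {"tx":0,"ty":0.001,"tz":-0.002,"wx":0,"wy":0,"wz":0}
    - {"tx":0,"ty":0.001,"tz":-0.002,"wx":0,"wy":0,"wz":0}

```text
t: 18.9
tool_pos: [498.4, 327.8, 54.2]
tcp_rot: [0.078, -0.079, 0.703, -0.703]
ft_force: [-1.3, -0.8, 3.7]
gripper_width: 23.4
```

move_arm:
  commands:
    - {"tx":0,"ty":0,"tz":-0.001,"wx":0,"wy":0,"wz":0}
    - {"tx":0,"ty":0,"tz":-0.002,"wx":0,"wy":0,"wz":0}
    - {"tx":0,"ty":0,"tz":-0.002,"wx":0,"wy":0,"wz":0}
    - {"tx":0,"ty":0,"tz":-0.002,"wx":0,"wy":0,"wz":0}
    - {"tx":0,"ty":0,"tz":-0.002,"wx":0,"wy":0,"wz":0}

```text
t: 19.32
tool_pos: [498.4, 327.7, 52.1]
tcp_rot: [0.078, -0.079, 0.703, -0.703]
ft_force: [-0.2, -0.1, 3.5]
gripper_width: 23.0
```

Run:
```python
from go import *
s=get_state();print(s['t'],s['tool_pos'],s['ft_force'],s['torque'])
a=shot('scene','s5');b=shot('top','t5')
z=np.hstack([cv2.resize(a[180:260,370:450],(400,400),interpolation=2),cv2.resize(b[170:270,165:265],(400,400),interpolation=2)])
cv2.imwrite('pics/s5c.png',z[:,:,::-1])
```

```text
19.3167 [498.3819 327.7342  52.1474] [-0.2479 -0.0875  3.4887] [-0.0343  0.2229  0.0246]
```

View pics/s5c.png

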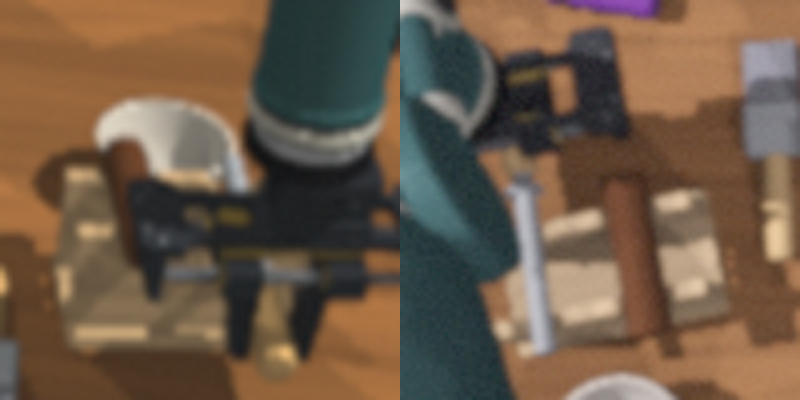

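The crops show the shaft in the +y notch line with its tip lifted. I over-lowered by about 4 mm, so it pivoted on the front board. I'll undo that by raising the hand and tilting the tip down.

move_arm:
  commands:
    - {"tx":0,"ty":0,"tz":0.001,"wx":0.2,"wy":-0.8,"wz":0}
    - {"tx":0,"ty":0,"tz":0.002,"wx":0.4,"wy":-1.6,"wz":0}
    - {"tx":0.001,"ty":0,"tz":0.003,"wx":0.6,"wy":-2.4,"wz":0}
    - {"tx":0.001,"ty":0,"tz":0.004,"wx":0.75,"wy":-3.3,"wz":0}
    - {"tx":0.001,"ty":0,"tz":0.004,"wx":0.75,"wy":-3.3,"wz":0}

```text
t: 19.83
tool_pos: [499.3, 327.9, 56.7]
tcp_rot: [0.1, -0.058, 0.705, -0.7]
ft_force: [1.3, 0.6, 3.5]
gripper_width: 23.2
```

Run:
```python
from go import *
s=get_state();print(s['t'],s['tool_pos'],s['ft_force'],s['torque'])
a=shot('scene','s6');b=shot('top','t6')
z=np.hstack([cv2.resize(a[180:260,370:450],(400,400),interpolation=2),cv2.resize(b[170:270,165:265],(400,400),interpolation=2)])
cv2.imwrite('pics/s6c.png',z[:,:,::-1])
c,q=np.cos(np.radians(12.7)),np.sin(np.radians(12.7))
W=lambda x,z,y=35:np.array([405+c*x-q*y,270.2+q*x+c*y,z])
for n,x in(('tip',-55),('collar',55),('b-',-30),('b+',30)): v=proj('top',W(x,75));w=proj('scene',W(x,75));print(n,v,'crop',(v[1]-165)*4+400,(v[0]-170)*4,'scene crop',(w[1]-370)*5,(w[0]-180)*5)
```

```text
19.8333 [499.3365 327.9442  56.6547] [1.265  0.5989 3.52  ] [ 0.0355  0.1386 -0.0519]
tip [258.7174 202.224 ] crop 548.8960008814389 354.86972206613177 scene crop 224.35037597650165 165.42741136769237
collar [218.8175 195.4955] crop 521.9821495135537 195.26997226522553 scene crop 253.42499074062914 269.255726365575
b- [249.5425 200.6768] crop 542.7072104193885 318.1700540843111 scene crop 230.66169092352254 187.96573910432002
b+ [227.7798 197.0069] crop 528.027521263043 231.1191640246501 scene crop 246.51086987656555 244.56471928495276
```

View pics/s6c.png

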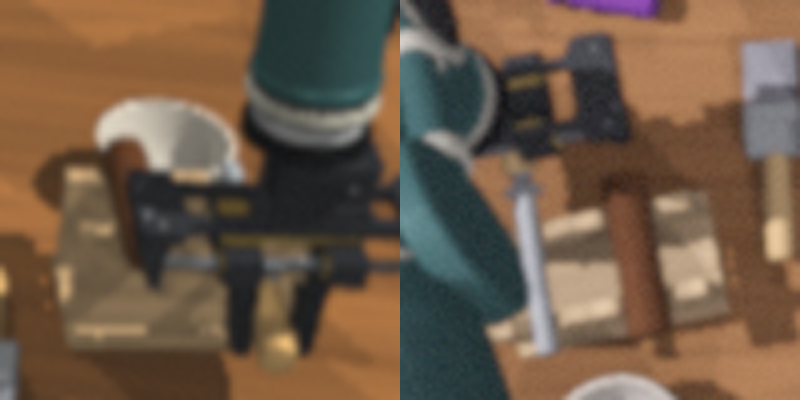

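Top crop: the collar is at about (522,188) and the tip at (543,352), against an expected (522,195) and (549,355), so it's seated in line. Ease off 1 mm and release.

move_arm:
  commands:
    - {"tx":0,"ty":0,"tz":0.001,"wx":0,"wy":0,"wz":0}
    - {"tx":0,"ty":0,"tz":0.001,"wx":0,"wy":0,"wz":0}
    - {"tx":0,"ty":0,"tz":0.001,"wx":0,"wy":0,"wz":0}
    - {"tx":0,"ty":0,"tz":0.001,"wx":0,"wy":0,"wz":0}
    - {"tx":0,"ty":0,"tz":0.001,"wx":0,"wy":0,"wz":0}
  newtons: 6

```text
t: 20.35
tool_pos: [499.3, 327.8, 57.2]
tcp_rot: [0.099, -0.058, 0.705, -0.7]
ft_force: [1.9, 0.5, 0.1]
gripper_width: 23.8
```

move_arm:
  commands:
    - {"tx":0,"ty":0,"tz":0,"wx":0,"wy":0,"wz":0}
    - {"tx":0,"ty":0,"tz":0,"wx":0,"wy":0,"wz":0}
    - {"tx":0,"ty":0,"tz":0,"wx":0,"wy":0,"wz":0}
    - {"tx":0,"ty":0,"tz":0,"wx":0,"wy":0,"wz":0}
    - {"tx":0,"ty":0,"tz":0,"wx":0,"wy":0,"wz":0}
  fingers: 110

```text
t: 20.77
tool_pos: [499.1, 327.7, 57.1]
tcp_rot: [0.099, -0.058, 0.705, -0.7]
ft_force: [-0.5, 0.6, -0.6]
gripper_width: 50.4
```

move_arm:
  commands:
    - {"tx":0,"ty":0,"tz":0,"wx":0,"wy":0,"wz":0}
    - {"tx":0,"ty":0,"tz":0.01,"wx":0,"wy":0,"wz":0}
    - {"tx":0,"ty":0,"tz":0.03,"wx":0,"wy":0,"wz":0}
    - {"tx":0,"ty":0,"tz":0.06,"wx":0,"wy":0,"wz":0}
    - {"tx":0,"ty":0,"tz":0.09,"wx":0,"wy":0,"wz":0}

```text
t: 21.18
tool_pos: [498.2, 327.1, 147.6]
tcp_rot: [0.098, -0.059, 0.704, -0.7]
ft_force: [0.1, 1.5, 0.7]
gripper_width: 50.3
```

move_arm:
  commands:
    - {"tx":0.02,"ty":0,"tz":0.03,"wx":0,"wy":0,"wz":0}
    - {"tx":0.04,"ty":0,"tz":0.06,"wx":0,"wy":0,"wz":0}
    - {"tx":0.06,"ty":0.02,"tz":0.09,"wx":0,"wy":0,"wz":0}
    - {"tx":0.06,"ty":0.05,"tz":0.12,"wx":0,"wy":0,"wz":0}
    - {"tx":0.06,"ty":0.08,"tz":0.13,"wx":0,"wy":0,"wz":0}

```text
t: 21.6
tool_pos: [561.4, 408.2, 285.1]
tcp_rot: [0.1, -0.055, 0.706, -0.699]
ft_force: [0.4, 1.8, 0.9]
gripper_width: 49.5
```

Run:
```python
from go import *
s=get_state();print(s['t'],s['tool_pos'],s['ft_force'],s['gripper_width'])
a=shot('scene','s7');b=shot('top','t7')
z=np.hstack([cv2.resize(a[180:260,370:450],(400,400),interpolation=2),cv2.resize(b[170:270,165:265],(400,400),interpolation=2)])
cv2.imwrite('pics/s7c.png',z[:,:,::-1])
for l in('mandrel','mandrel_grip','cradle_slot'):
  for cam in('scene','top'): print(l,cam,[(np.round(x['position']),round(x['confidence'],2)) for x in landmark_of(cam,l)])
```

```text
21.6 [561.3706 408.2452 285.1135] [0.4365 1.8443 0.8503] 49.54872978462391
mandrel scene [(array([293., 437.]), 0.71)]
mandrel top [(array([163., 186.]), 0.88), (array([237., 198.]), 0.76)]
mandrel_grip scene [(array([280., 401.]), 0.74), (array([247., 427.]), 0.49)]
mandrel_grip top [(array([200., 195.]), 0.71), (array([169., 214.]), 0.7), (array([237., 199.]), 0.41)]
cradle_slot scene [(array([225., 419.]), 0.8)]
cradle_slot top [(array([239., 201.]), 0.81)]
```

The viewer limit is reached, so I'll do the final check numerically: regions of the mandrel against its expected pose in the notches, and the bystanders against the start pictures.

Run:
```python
from go import *
c,q=np.cos(np.radians(12.7)),np.sin(np.radians(12.7))
W=lambda x,z=75,y=35:np.array([405+c*x-q*y,270.2+q*x+c*y,z])
a={}
for cam in('scene','top'):
    a[cam]=snapshot(cam)
    for x in regions_of(cam,'mandrel'):
        p=np.argwhere(x['pixels']);print(cam,x['position'],round(x['confidence'],2),len(p),'rows',p[:,0].min(),p[:,0].max(),'cols',p[:,1].min(),p[:,1].max())
        if cam=='top' and p[:,0].mean()>200:
            for r in range(p[:,0].min(),p[:,0].max()+1,6):print('  row',r,p[p[:,0]==r][:,1].mean(),len(p[p[:,0]==r]))
    for n,x in(('tip',-55),('mid',0),('collar',57),('grip',101),('end',133)):print(cam,n,proj(cam,W(x)).round(1))
    d=np.abs(a[cam].astype(int)-cv2.imread(f'pics/{cam}1.png')[:,:,::-1]).max(2)>60
    n,_,st,ce=cv2.connectedComponentsWithStats(cv2.morphologyEx(d.astype(np.uint8),cv2.MORPH_OPEN,np.ones((3,3))))
    print('changed',[(ce[i][::-1].round().tolist(),int(st[i,4])) for i in range(1,n) if st[i,4]>25])
```

```text
scene [234.6, 422.7] 0.74 266 rows 213 253 cols 413 429
scene [286.6, 413.2] 0.58 413 rows 274 299 cols 391 455
scene tip [213.1 414.9]
scene mid [223.2 417.7]
scene collar [234.3 420.8]
scene grip [243.3 423.3]
scene end [250.2 425.3]
changed [([36.0, 415.0], 3367), ([51.0, 332.0], 2049), ([11.0, 159.0], 151), ([10.0, 171.0], 27), ([24.0, 148.0], 200), ([30.0, 476.0], 36), ([43.0, 153.0], 128), ([49.0, 165.0], 78), ([83.0, 491.0], 1579), ([58.0, 450.0], 64), ([67.0, 462.0], 38), ([71.0, 503.0], 72), ([81.0, 162.0], 125), ([74.0, 463.0], 30), ([94.0, 150.0], 55), ([99.0, 396.0], 41), ([105.0, 369.0], 26), ([109.0, 337.0], 36), ([113.0, 353.0], 61), ([119.0, 386.0], 222), ([122.0, 329.0], 49), ([137.0, 353.0], 97), ([140.0, 482.0], 56), ([144.0, 191.0], 43), ([162.0, 204.0], 124), ([155.0, 176.0], 94), ([158.0, 228.0], 385), ([154.0, 322.0], 58), ([176.0, 473.0], 2054), ([158.0, 252.0], 36), ([179.0, 296.0], 629), ([179.0, 226.0], 36), ([198.0, 262.0], 170), ([210.0, 262.0], 107), ([211.0, 337.0], 61), ([215.0, 281.0], 61), ([223.0, 418.0], 62), ([235.0, 38.0], 455), ([243.0, 271.0], 
[... 820 characters left out ...]
 ([257.0, 86.0], 27664), ([149.0, 155.0], 127), ([183.0, 2.0], 57), ([180.0, 344.0], 29), ([191.0, 277.0], 137), ([212.0, 193.0], 226), ([199.0, 253.0], 138), ([206.0, 221.0], 67), ([230.0, 1.0], 41), ([233.0, 391.0], 58), ([250.0, 388.0], 115), ([254.0, 201.0], 28), ([261.0, 409.0], 260), ([273.0, 407.0], 36), ([287.0, 413.0], 513), ([301.0, 424.0], 108), ([339.0, 626.0], 1903), ([319.0, 421.0], 49), ([344.0, 378.0], 3676), ([320.0, 434.0], 32), ([324.0, 568.0], 164), ([326.0, 545.0], 383), ([361.0, 563.0], 4538), ([341.0, 293.0], 1352), ([335.0, 611.0], 58), ([361.0, 508.0], 96), ([360.0, 521.0], 57), ([377.0, 288.0], 39), ([381.0, 305.0], 62), ([393.0, 439.0], 594), ([394.0, 400.0], 321)]
```

Run:
```python
from h import *
a=cv2.imread('pics/top1.png');b=snapshot('top')[:,:,::-1];e=lambda im:cv2.Sobel(cv2.cvtColor(np.ascontiguousarray(im),7-1),cv2.CV_32F,1,0)
for n,(r,c) in dict(jar=(265,427),vase=(175,440),bowl=(281,220),cup=(130,285),brush=(206,259),roller=(233,224),kidney=(183,330),purple=(166,200)).items():
    t=a[r-14:r+14,c-14:c+14];R_=cv2.matchTemplate(np.ascontiguousarray(b[r-22:r+22,c-22:c+22]),t,cv2.TM_CCOEFF_NORMED);_,v,_,l=cv2.minMaxLoc(R_);print(n,round(v,2),l[0]-8,l[1]-8)
print(ticket.sign_off())
```

```text
jar 0.85 1 0
vase 1.0 0 0
bowl 0.96 0 0
cup 0.98 0 0
brush 0.76 0 1
roller 0.99 0 0
kidney 0.47 -3 -8
purple 0.98 0 0
the job is handed in; nothing more can be done
None
```

The valve is vented, and the mandrel is out of the sleeve and lying in the empty pair of notches. I handed the job in at about 22 s of the 64 s allowed.

- **Valve:** I pushed the lever towards the brass silencer to about 0.56–0.59 rad, going by camera and geometry, and held it for roughly 3 s. The push force alone gave a little less, about 0.5 rad. After I backed off, the wrist camera showed the grip back at centre, within about 2 px.
- **Mandrel:** I gripped the wooden handle and drew it 143 mm along the bore with no side force. While laying it down I lowered about 4 mm too far, so it pivoted on the front board and the tip lifted. I raised and tilted the hand to level it, then let go with almost no load on it.
- **Final position:** In the top picture the tip, collar line and grip end are within about 1 px (roughly 3 mm) of where they should be, with collar and grip beyond the boards. The robot was clear and touching nothing.
- **Other things on the bench:** Compared with the starting picture, the vase, bowl, cup, roller and purple look-alike had not moved. The jar and brush were within 1 px.
- **Unconfirmed:** The check on the shaping block (kidney) failed. It matched poorly (0.47), probably because my picture patch was off or in shadow, so I could not confirm it stayed put, though the arm did not go near it. I could not view the last close-up because the picture limit was reached, so the final check was numbers only.

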